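# Prise the retaining ring off a cooling-fan hub

## Task

The split steel ring on the hub of the cooling fan has to come off. Take the pick from its stand, feel its toe under the end of the ring at the notch in the hub and ease that end up until the whole ring is out of its groove, never pressing on the fan, nor prising at the ring, with more than about 20 N. Finish with the pick back in its stand and the ring in the parts tray, and leave the other things on the bench alone.

Things in the scene. Friction and masses are not known exactly. Their poses are not given: they have to be found in the camera images.
- fan: Black square cooling fan, 170 x 170 mm, 50 mm high, fixed, lying flat, hub up. Origin: centre of its underside, on the hub axis; z up. The round aluminium hub stands out of the blades. The ring lies on the hub's flat shoulder, 58 mm above the origin, inside a raised rim (28.5 to 42 mm from the axis, top 60 mm above the origin). One notch cuts rim and shoulder on the fan's +x side.
- notch (a point): Point on the floor of the hub's notch, 35 mm from the hub axis along the fan's +x (same axes as the fan), 53.5 mm above the fan's origin: 4.5 mm below the ring's underside. The notch runs radially in under the ring's end, floor out to 44 mm from the axis, at least 11 mm wide under the ring, 17 mm at the rim. Outside the floor it is open down to the blades, about 35 mm above the fan's origin.
- spigot (a point): Top of the steel spigot in the middle of the hub, on the axis, 82.8 mm above the fan's origin. The spigot has a lip 35 mm across, its top 63.8 mm above the fan's origin, with a groove below it and a neck 30 mm across above it. Three sprung tongues on the ring's inner edge sit in the groove, under the lip.
- ring: Flat split steel ring, 54 mm outside, 37 mm inside, 4 mm thick, about 75 g. Origin: on its axis at its underside, z up; seated it is 58 mm above the fan's origin. Its gap runs from -55 to -11 degrees (from its x axis towards its y axis); the end at -11 degrees lies over the notch: ring x and fan x agree within 5 degrees, so the toe fits under it along the fan's x axis.
- ring_end (a point): Underside of the ring 23 mm from its axis, just inside its end over the notch. Prised straight up 15 to 18 mm here, against some 5 to 12 N, the ring's tongues snap over the lip one by one. Let down again, the ring then sits level on the lip, underside about 5 mm above the shoulder; fingertips can grip it there across its outside and lift it off. Raised too little, it stays caught.
- pick: Pick, about 90 g: upright black handle 24 x 16 mm (x, y), 70 mm high; origin: centre of the handle's underside, z up along the handle. A lug at the foot of the handle, 8 mm high, reaching to x = 20 mm, is on the side to which the toe points (+x). Below hangs a steel shank with a toe.
- shank (a point): Where the pick's shank leaves the handle's underside: on the shank's axis, at x = -4 mm of the pick (same axes). Shank 5 x 4 mm (x, y). The toe at its foot points to +x: 2.5 mm thick, 4 mm wide, 8 mm past the shank's face, tip at x = +6.5 mm of the pick. Toe's underside 60 mm below this point, but the shank is clamped anywhere from 52 to 68 mm, not measured; it does not slip.
- stand: Grey tool stand, 70 x 60 mm and 78 mm high, fixed; origin: centre of its underside. A slot 19 x 11 mm (x, y) through its top takes shank and toe of the pick; the handle's underside then rests on the top, 78 mm above the origin, the pick's x along the stand's x.
- tray: Square aluminium parts tray, 140 x 140 mm outside, walls 3 mm thick and 22 mm high, floor 3 mm thick, fixed; origin: centre of its underside.
- drive: Bystander: hard drive, 102 x 147 x 26 mm; origin: centre of its underside.
- heatsink: Bystander: finned aluminium heatsink, 90 x 90 x 32 mm; origin: centre of its underside.
- tape: Bystander: roll of black tape, 90 mm across, 20 mm high; origin: centre of its underside.
Things that resemble listed ones, but are neither listed nor needed, are in the scene too. Of the things like the pick, leave any that is green or purple; of the rest the larger one is meant.

How it is judged:
By the outcome, as a careful person would: the job done as asked, in the order asked, and still so for the second after the job is handed in, with the robot touching nothing.
It also fails if it takes over 67 s, if anything falls off the work surface, if the arm or the gripper's body presses on something with over 40 N, if the wrist force passes 120 N, or if a joint passes its speed limit or range.

## Robot

A 6-joint arm with a two-finger parallel gripper is mounted at the origin on the work surface. World frame = base frame: x ahead of the robot, y to its left, z up, the work surface at z = 0. Lengths are in mm, angles in rad, forces in N, time in s.
With the tool pointing down it reaches from about 325 to 775 mm from the base axis. Payload 5.5 kg.
Tool frame: the origin (TCP) lies midway between the tips of the shut fingers; the grasp point (between the pads) lies 19 mm behind it; y points along the fingers, z is the direction in which the jaws open and shut, and the axes are right-handed (so a half turn about y gives the same grasp; the last joint's range is limited). The gripper opens to 85 mm and grips with 20 to 120 N. Pads are 22 mm wide; open, the fingers measure 114 mm over their backs; the gripper's body (76 mm by 85 mm) begins 54 mm behind the grasp point. The pads swing forward as they close: fully open they stand 13 mm farther back than shut.
Start: joints at [1.176, 0.091, 1.231, -0, 1.82, -0.057], TCP at [198.852, 566.104, 231.275] pointing down, gripper open.
Joint ranges: [-2.87, 2.87], [-0.86, 2.18], [0.17, 2.46], [-1.51, 4.65], [0.06, 2.69], [-2.65, 2.65]. Speed limits (rad/s): [2.57, 2.57, 3.01, 3.14, 3.14, 3.14].

## Interface

Orientations are given as a unit quaternion [w, x, y, z].
In Python, from plant import get_state, vision, workorder gives the robot as it stands.
- The arm moves only by the shell command python3 -m handwheel 'ROWS' [FORCE]. ROWS is JSON, a list of rows, each an object of numbers: "ax", "ay", "az": the turn, a rotation vector about the tool's x, y, z in degrees; "x", "y", "z": the shift along the tool's x, y, z in m; "jaw": the closure, from -1 (fully open) to 1 (shut). A call has 1 to 20 rows; each row shifts and turns the pose as measured when the row begins, along the tool's axes as they then stand; what a row does not reach is not made up. A row lasts 1/10 s, in which the tool goes at most 50 mm and 8.59 degrees, less where a joint would pass 70% of its speed; a pose out of reach is approached as far as the arm can. A call with a gripper value outside its range is refused whole. The fingers move at their own pace and stop on an object; FORCE is the grip in N (left out, the last holds). Time passes only in rows, so rows that do not move let the fingers close. It gives the time, the measured TCP pose, the force and the opening at its end, in the units of the state.
- get_state(): the state, without advancing time (a new reading comes with each control period).
- vision.camera(name): name is "scene" or "top" or "wrist"; returns a dict with "pixels" (384x512x3 uint8, blue, green, red), "fovy" (degrees; the focal length in pixels is half the picture's height over the tangent of half this angle, whatever the lens; pixels are square), "cx", "cy" (the principal point, pixels), "R" (3x3) and "t" (3): a world point X has camera coordinates R X + t; the wrist camera has in their place "tool_from_camera" (4x4, takes a point from camera to tool coordinates, whose origin is the TCP and whose axes are the tool frame's). Camera axes: x right, y down, z forward; pixel columns grow to the right and rows downward; lengths in mm; the calibration is good to about 2 mm. A picture is of the moment at which its call begins: read the wrist's pose just before it. There is no depth.
- workorder.finish_job(): hands the job in, once; it reports no verdict.
The state is a dict: "clock": time; "joint_pos": joint angles; "dq": joint speeds; "effort": joint torques, N m; "tool_pos": TCP position; "ee_rot": TCP orientation; "ft_force": force on the tool from outside, world axes, zero at the start; "moment": the same for the moment, N m; "gripper_width": finger opening in mm.
Only numpy, scipy, OpenCV 4.12 (cv2) and the standard library are available. Lean on these libraries where they do the work, as an engineer would, in place of code of your own. Each camera call takes 0.05 s, during which the arm holds its last target. There are 200 camera calls.

## Working session

There is one attempt and no reset: what is moved stays moved. The work goes in short steps, Python scripts to look and compute and a shell command to move; the robot and the scene stay as the last step left them, time stands still between calls to the robot, and variables do not carry over. Pictures are saved under pics/ and viewed, about 8 in all and at most 12, crops included, and the job is handed in when it is done.

```bash
ls; mkdir -p pics
cat > h.py <<'E'
import numpy as np, cv2, json
from plant import get_state, vision, workorder
from scipy.spatial.transform import Rotation as Ro
def st():
    s=get_state(); q=s['ee_rot']; R=Ro.from_quat([q[1],q[2],q[3],q[0]]).as_matrix()
    return s,R,np.array(s['tool_pos'])
def cam(name):
    s,R,p=st(); c=vision.camera(name); im=np.array(c['pixels'],np.uint8)
    f=im.shape[0]/2/np.tan(np.radians(c['fovy'])/2)
    if 'R' in c: Rc=np.array(c['R']); t=np.array(c['t'])
    else:
        T=np.array(c['tool_from_camera']); Rw=R@T[:3,:3]; o=R@T[:3,3]+p; Rc=Rw.T; t=-Rc@o
    return dict(im=im,f=f,cx=c['cx'],cy=c['cy'],R=Rc,t=t)
def ray(c,u,v):
    d=c['R'].T@np.array([(u-c['cx'])/c['f'],(v-c['cy'])/c['f'],1.]); return -c['R'].T@c['t'],d
def onz(c,u,v,z):
    o,d=ray(c,u,v); return o+d*(z-o[2])/d[2]
def proj(c,X):
    x=c['R']@np.array(X,float)+c['t']; return c['cx']+c['f']*x[0]/x[2], c['cy']+c['f']*x[1]/x[2]
def save(c,n): 
    np.savez('pics/'+n+'.npz',**c); cv2.imwrite('pics/'+n+'.png',c['im'])
def load(n):
    return {k:(v if v.ndim else float(v)) for k,v in np.load('pics/'+n+'.npz').items()}
E
python3 - <<'E'
from h import *
a=cam('top');b=cam('scene');save(a,'top');save(b,'scene')
for c in(a,b): print(c['f'],c['cx'],c['cy'],(-c['R'].T@c['t']).round(0),c['R'].round(2).tolist())
s,R,p=st();print(s,R.round(3))
big=np.vstack([a['im'],b['im']]);
cv2.imwrite('pics/both.png',cv2.resize(a['im'],(800,600),interpolation=cv2.INTER_CUBIC))
E
```

```text
pics
481.5340607123153 259.04938838015687 186.22525235356696 [ 366.  -42. 1380.] [[-0.02, -1.0, -0.02], [-0.99, 0.02, -0.15], [0.15, 0.01, -0.99]]
376.88726845481864 251.44358782586787 192.91855147478313 [ 952. -486.  725.] [[0.76, 0.66, 0.02], [0.48, -0.54, -0.69], [-0.44, 0.53, -0.72]]
{'clock': 0.1, 'joint_pos': array([ 1.17628817e+00,  9.18126091e-02,  1.23177894e+00, -2.46415127e-06,
        1.81978579e+00, -5.66798304e-02]), 'dq': array([-8.30419981e-05, -4.49032007e-04, -2.37011626e-03, -4.98251503e-04,
       -1.16246276e-03,  4.70402541e-04]), 'effort': array([ 3.17998274e-03, -4.60220969e+01, -4.19216430e+01, -3.89740626e-05,
        1.07275011e-02, -2.14446274e-06]), 'tool_pos': array([198.75830025, 565.85833028, 230.23893494]), 'ee_rot': array([-0.69642766,  0.69765803, -0.11901366,  0.11873303]), 'ft_force': array([ 0.31981811, -0.29030933,  0.2761477 ]), 'moment': array([ 0.0297606 ,  0.06416897, -0.01592437]), 'gripper_width': 85.45162902253625} [[ 0.943 -0.001  0.331]
 [-0.331 -0.002  0.943]
 [-0.    -1.    -0.002]]
```

View pics/both.png

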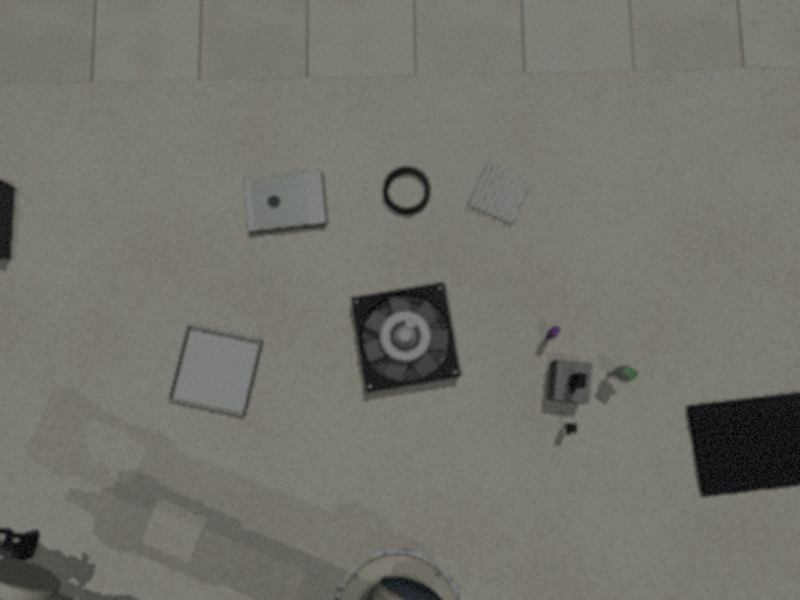

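View pics/scene.png

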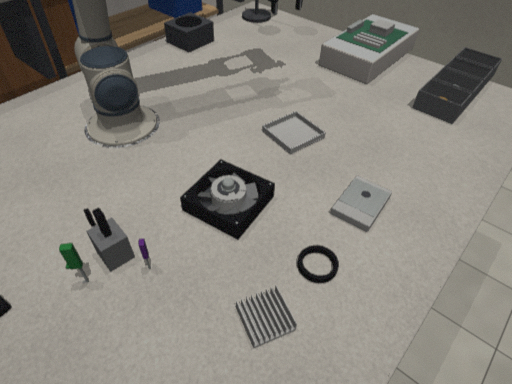

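Top view (800x600 scaling): fan at (405,338), tray (216,372), stand with a black pick (575,382). Pick-like candidates: black in the stand (577,382), small black (571,428), green (626,372) and purple (552,331). The larger black one in the stand fits; I confirm that in a crop.

Run:
```python
from h import *
a=load('top');b=load('scene')
k=1/1.5625
for n,u,v,z in [('fan axis spigot top',405,333,83),('stand',577,382,78),('pick handle top',577,380,148),('tray',216,371,10)]:
    print(n,onz(a,u*k,v*k,z).round(0))
for n,u,v,z in [('fan spigot',228,181,83),('pick top',98,210,148),('tray',293,131,15)]: print(n,onz(b,u,v,z).round(0))
def br(x,g=2.2): return np.clip(x.astype(float)*g,0,255).astype(np.uint8)
c1=cv2.resize(br(a['im'][205:295,335:415]),(400,450),interpolation=cv2.INTER_CUBIC)
c2=cv2.resize(br(b['im'][190:300,40:170],1.6),(400,338),interpolation=cv2.INTER_CUBIC)
c3=cv2.resize(br(a['im'][175:260,215:305]),(400,378),interpolation=cv2.INTER_CUBIC)
c4=cv2.resize(br(b['im'][155:240,175:280],1.6),(400,324),interpolation=cv2.INTER_CUBIC)
L=np.vstack([c1[:300] if 0 else cv2.resize(c1,(300,300)),cv2.resize(c2,(300,254))]);
o=np.zeros((600,800,3),np.uint8)
o[:300,:266]=cv2.resize(c1,(266,300)); o[:338,300:700]=c2; o[300:600,:317]=cv2.resize(c3,(317,300)); o[338:600,400:723]=cv2.resize(c4,(323,262))
cv2.imwrite('pics/crop1.png',o)
```

```text
fan axis spigot top [489. -23.  83.]
stand [ 400. -316.   78.]
pick handle top [ 401. -302.  148.]
tray [432. 323.  10.]
fan spigot [488. -22.  83.]
pick top [ 397. -304.  148.]
tray [436. 324.  15.]
```

View pics/crop1.png

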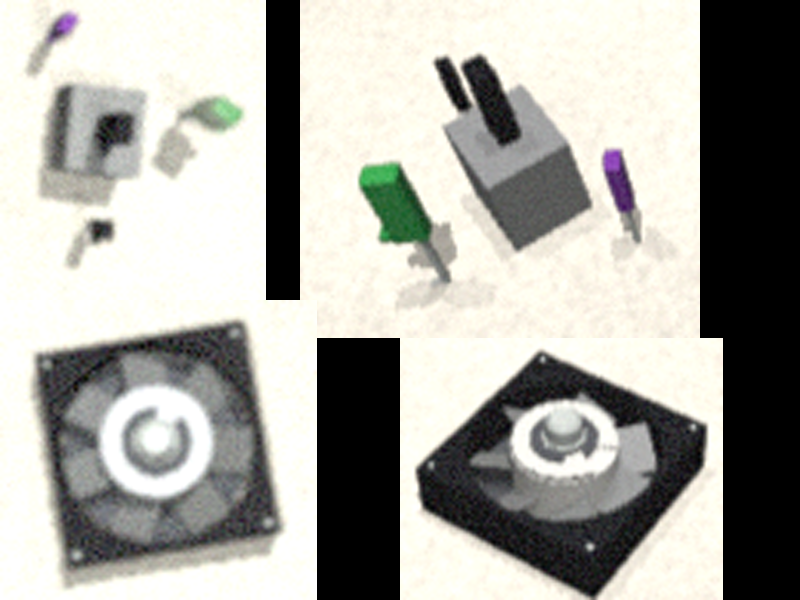

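The stand's black pick (crop 505,100) has a thicker, taller handle than the small black one behind it, so it is the one meant. The notch is on the fan side facing away from the base. Moving over towards the stand.

```bash
python3 -c "
from plant import vision;import numpy as np;c=vision.camera('wrist');print(np.array(c['tool_from_camera']).round(3),c['fovy'],c['cx'],c['cy'])"
python3 -m handwheel '[{"x":0.048,"z":-0.005,"ay":5},{"x":0.048,"z":-0.005,"ay":5},{"x":0.048,"z":-0.005,"ay":5},{"x":0.048,"z":-0.005,"ay":5},{"x":0.048,"z":-0.005,"ay":5},{"x":0.048,"z":-0.005,"ay":5},{"x":0.048,"z":-0.005,"ay":5},{"x":0.048,"z":-0.005,"ay":5},{"x":0.048,"z":-0.005,"ay":5},{"x":0.048,"z":-0.005,"ay":5},{"x":0.048,"z":-0.005,"ay":5},{"x":0.048,"z":-0.005,"ay":5},{"x":0.048,"z":-0.005,"ay":5},{"x":0.048,"z":-0.005,"ay":5},{"x":0.048,"z":-0.005,"ay":5},{"x":0.048,"z":-0.005,"ay":5},{"x":0.048,"z":-0.005,"ay":5},{"x":0.048,"z":-0.005,"ay":5},{"x":0.048,"z":-0.005,"ay":5},{"x":0.048,"z":-0.005,"ay":5}]'
```

```text
[[ 0.00000e+00  9.47000e-01  3.21000e-01 -8.35580e+01]
 [-1.00000e-03 -3.21000e-01  9.47000e-01 -1.42574e+02]
 [ 1.00000e+00 -0.00000e+00  0.00000e+00  1.35000e-01]
 [ 0.00000e+00  0.00000e+00  0.00000e+00  1.00000e+00]] 71.43428828304543 255.0255683975365 191.0886836880771validation failed for argument at $[0]...
```

```bash
python3 -m handwheel '[{"ax":0,"ay":5,"az":0,"x":0.048,"y":0,"z":-0.005,"jaw":-1}]'; python3 -m handwheel --help | head -20
```

```text
clock: 0.25
tool_pos: [238.7, 547.0, 229.8]
ee_rot: [-0.691, 0.692, -0.148, 0.146]
ft_force: [1.2, 0.4, 0.1]
gripper_width: 85.1invalid input: not JSON, or not a number
```

```bash
python3 -m handwheel '[{"ax":0,"ay":5,"az":0,"x":0.049,"y":0,"z":-0.004,"jaw":-1},{"ax":0,"ay":5,"az":0,"x":0.049,"y":0,"z":-0.004,"jaw":-1},{"ax":0,"ay":5,"az":0,"x":0.049,"y":0,"z":-0.004,"jaw":-1},{"ax":0,"ay":5,"az":0,"x":0.049,"y":0,"z":-0.004,"jaw":-1},{"ax":0,"ay":5,"az":0,"x":0.049,"y":0,"z":-0.004,"jaw":-1},{"ax":0,"ay":5,"az":0,"x":0.049,"y":0,"z":-0.004,"jaw":-1},{"ax":0,"ay":5,"az":0,"x":0.049,"y":0,"z":-0.004,"jaw":-1},{"ax":0,"ay":5,"az":0,"x":0.049,"y":0,"z":-0.004,"jaw":-1},{"ax":0,"ay":5,"az":0,"x":0.049,"y":0,"z":-0.004,"jaw":-1},{"ax":0,"ay":5,"az":0,"x":0.049,"y":0,"z":-0.004,"jaw":-1}]'
python3 - <<'E'
from h import *
s,R,p=st();print(p,R.round(3),s['joint_pos'].round(2))
c=cam('wrist');save(c,'w0');print(proj(c,[489,-23,83]))
E
```

```text
clock: 1.25
tool_pos: [537.5, 166.5, 222.6]
ee_rot: [-0.554, 0.562, -0.436, 0.433]
ft_force: [0.4, 0.8, -0.2]
gripper_width: 85.3
[537.49399997 166.48140735 222.64092707] [[ 0.246 -0.01   0.969]
 [-0.969 -0.006  0.246]
 [ 0.003 -1.    -0.011]] [ 0.24 -0.    1.34 -0.    1.81 -0.01]
(np.float64(185.42286039094733), np.float64(305.4998889628013))
```

```bash
python3 -m handwheel '[{"ax":0,"ay":5,"az":0,"x":0.049,"y":-0.002,"z":-0.006,"jaw":-1},{"ax":0,"ay":5,"az":0,"x":0.049,"y":-0.002,"z":-0.006,"jaw":-1},{"ax":0,"ay":5,"az":0,"x":0.049,"y":-0.002,"z":-0.006,"jaw":-1},{"ax":0,"ay":5,"az":0,"x":0.049,"y":-0.002,"z":-0.006,"jaw":-1},{"ax":0,"ay":5,"az":0,"x":0.049,"y":-0.002,"z":-0.006,"jaw":-1},{"ax":0,"ay":5,"az":0,"x":0.049,"y":-0.002,"z":-0.006,"jaw":-1},{"ax":0,"ay":5,"az":0,"x":0.049,"y":-0.002,"z":-0.006,"jaw":-1},{"ax":0,"ay":5,"az":0,"x":0.049,"y":-0.002,"z":-0.006,"jaw":-1},{"ax":0,"ay":5,"az":0,"x":0.049,"y":-0.002,"z":-0.006,"jaw":-1},{"ax":0,"ay":5,"az":0,"x":0.049,"y":-0.002,"z":-0.006,"jaw":-1}]'
python3 - <<'E'
from h import *
s,R,p=st();print(p,R.round(3),s['joint_pos'].round(2))
c=cam('wrist');save(c,'w1');print(proj(c,[400,-303,148]),proj(c,[400,-306,78]))
w0=load('w0')
o=np.hstack([np.clip(c['im']*1.6,0,255),np.clip(w0['im'][190:384,60:316].repeat(2,0).repeat(2,1)[:384,:288]*1.5,0,255)]).astype(np.uint8)
cv2.imwrite('pics/v1.png',o)
E
```

```text
clock: 2.3
tool_pos: [400.2, -295.1, 242.9]
ee_rot: [-0.303, 0.316, -0.635, 0.636]
ft_force: [0.6, -0.9, -0.6]
gripper_width: 85.8
[ 400.20310513 -295.1444278   242.89551128] [[-0.616 -0.016  0.788]
 [-0.788 -0.008 -0.616]
 [ 0.017 -1.    -0.008]] [-0.69 -0.17  1.47 -0.02  1.85 -0.03]
(np.float64(261.7936049954328), np.float64(197.94938773498455)) (np.float64(262.44466280055167), np.float64(178.67673009979816))
```

View pics/v1.png

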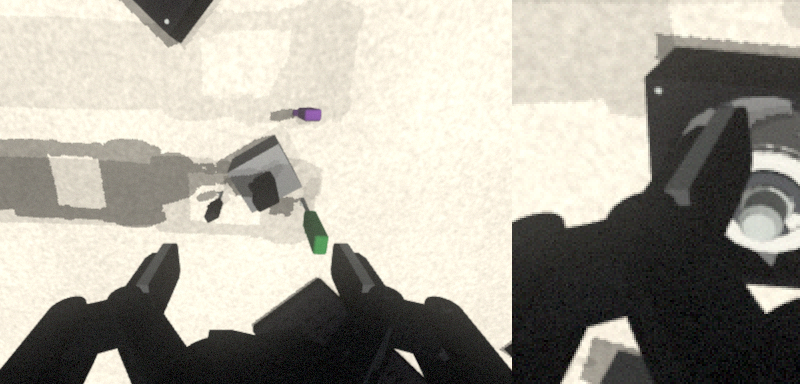

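Handle at (264,190) in the stand; small black one at (213,208), green (316,235), purple (310,114). Dropping closer and cropping on the pick.

```bash
python3 -m handwheel '[{"ax":0,"ay":0,"az":0,"x":0,"y":0.035,"z":0,"jaw":-1},{"ax":0,"ay":0,"az":0,"x":0,"y":0.035,"z":0,"jaw":-1},{"ax":0,"ay":0,"az":0,"x":0,"y":0.0,"z":0,"jaw":-1}]'
python3 - <<'E'
from h import *
s,R,p=st();print(p,R.round(3))
c=cam('wrist');save(c,'w2');u,v=proj(c,[400,-303,110]);print(u,v)
u0,v0=int(u)-100,max(0,int(v)-75);print(u0,v0)
cv2.imwrite('pics/v2.png',cv2.resize(np.clip(c['im'][v0:v0+150,u0:u0+200]*1.8,0,255).astype(np.uint8),(800,600),interpolation=cv2.INTER_CUBIC))
E
```

```text
clock: 2.65
tool_pos: [392.1, -304.6, 172.9]
ee_rot: [-0.296, 0.311, -0.637, 0.64]
ft_force: [-0.2, 0.5, -0.5]
gripper_width: 85.4
[ 392.13997611 -304.64963411  172.87464301] [[-0.631 -0.017  0.776]
 [-0.776 -0.014 -0.631]
 [ 0.022 -1.    -0.005]]
262.72649111108666 197.35711088134718
162 122
```

View pics/v2.png

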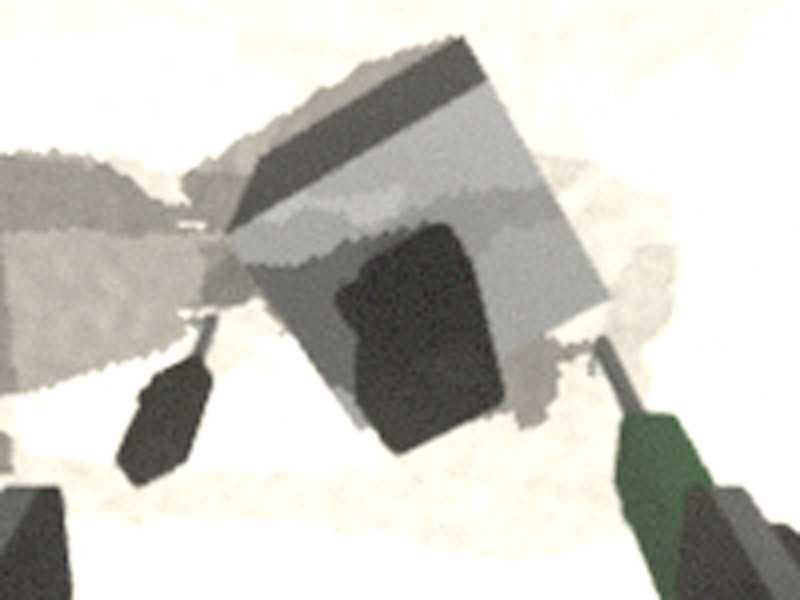

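Run:
```python
from h import *
c=load('w2')
P=lambda u,v,z: onz(c,162+u/4,122+v/4,z)
A,B,C=P(230,232,78),P(485,80,78),P(608,297,78)
print(A,B,C,np.linalg.norm(A-B),np.linalg.norm(C-B),'ctr',(A+C)/2)
d=A-B;print('yaw x',np.degrees(np.arctan2(d[1],d[0])));d=B-C;print('yaw from BC',np.degrees(np.arctan2(d[1],d[0])))
D=P(400,455,148);E=P(503,400,148);F=P(357,370,148);print('top',D,E,F,np.linalg.norm(D-E),np.linalg.norm(D-F))
d=D-E;print(np.degrees(np.arctan2(d[1],d[0])))
ctr=(A+C)/2; yaw=np.radians(np.degrees(np.arctan2(*(A-B)[1::-1])))
g=cv2.cvtColor(c['im'],cv2.COLOR_BGR2GRAY)
print([tuple((np.array(proj(c,[ctr[0],ctr[1],z]))-[162,122])*4) for z in(78,148)])
# lug tip projected for hypothesis
x=np.array([np.cos(yaw),np.sin(yaw)]);
for sx in(1,-1):
  q=ctr[:2]+sx*x*20; print([tuple(((np.array(proj(c,[q[0],q[1],z]))-[162,122])*4).round()) for z in(78,86)])
y=np.array([-x[1],x[0]])
for a,b in((12,8),(12,-8),(-12,-8),(-12,8)):
  q=ctr[:2]+x*a+y*b; print(((np.array(proj(c,[q[0],q[1],148]))-[162,122])*4).round())
```

```text
[ 372.39049088 -274.55245854   78.        ] [ 439.33644419 -283.71161205   78.        ] [ 431.05021487 -342.81263769   78.        ] 67.5695993556508 59.679081993258016 ctr [ 401.72035288 -308.68254811   78.        ]
yaw x 172.20949436357625
yaw from BC 82.01889859371498
top [ 390.18364247 -313.18743546  148.        ] [ 410.66662558 -315.94677151  148.        ] [ 394.73328928 -295.75064486  148.        ] 20.66800746346408 18.02057026791831
172.32766961065408
[(np.float64(420.8856528426238), np.float64(264.8242524729385)), (np.float64(436.02621925851554), np.float64(399.88661416092407))]
[(np.float64(348.0), np.float64(306.0)), (np.float64(347.0), np.float64(319.0))]
[(np.float64(496.0), np.float64(222.0)), (np.float64(499.0), np.float64(233.0))]
[400. 466.]
[352. 397.]
[474. 330.]
[520. 403.]
```

```bash
cat >> h.py <<'E'
def goto(x,y,z,zang,tiltfix=True):
    """print total rotvec(deg) & shift (mm, tool axes now and tool axes after turning) to reach TCP x,y,z with tool z at world angle zang, tool down"""
    s,R,p=st(); a=np.radians(zang); zz=np.array([np.cos(a),np.sin(a),0]); yy=np.array([0,0,-1.]); T=np.c_[np.cross(yy,zz),yy,zz]
    d=np.array([x,y,z])-p
    print('t %.2f'%s['clock'],'tcp',p.round(1),'zang %.1f'%np.degrees(np.arctan2(R[1,2],R[0,2])),'tilt(deg) x.z %.2f z.z %.2f'%tuple(np.degrees(R[2,[0,2]])),'F',np.round(s['ft_force'],1),'w %.1f'%s['gripper_width'])
    print(' turn',np.degrees(Ro.from_matrix(R.T@T).as_rotvec()).round(2),'shift now-axes',(R.T@d).round(1),'final-axes',(T.T@d).round(1))
E
python3 - <<'E'
from h import *
c=load('w2');print('green foot',onz(c,162+150,122+85,0),onz(c,162+172,122+150,90))
goto(401.5,-307,106,-98)
E
```

```text
green foot [ 415.61783789 -388.02164046    0.        ] [ 400.8772651  -416.86574788   90.        ]
t 2.70 tcp [ 393.  -305.1  175.8] zang -39.1 tilt(deg) x.z 1.28 z.z -0.05 F [0.5 0.1 2. ] w 85.2
 turn [-0.61 58.9   1.19] shift now-axes [-5.4 69.7  7.9] final-axes [-8.7 69.8  0.7]
```

```bash
python3 -m handwheel '[{"ax":-0.1,"ay":8.5,"az":0.2,"x":-0.001,"y":0,"z":0.001,"jaw":-0.2},{"ax":-0.1,"ay":8.5,"az":0.2,"x":-0.001,"y":0,"z":0.001,"jaw":-0.2},{"ax":-0.1,"ay":8.5,"az":0.2,"x":-0.001,"y":0,"z":0.001,"jaw":-0.2},{"ax":-0.1,"ay":8.5,"az":0.2,"x":-0.001,"y":0,"z":0.001,"jaw":-0.2},{"ax":-0.1,"ay":8.5,"az":0.2,"x":-0.001,"y":0,"z":0.001,"jaw":-0.2},{"ax":-0.1,"ay":8.5,"az":0.2,"x":-0.001,"y":0,"z":0.001,"jaw":-0.2},{"ax":-0.1,"ay":8.5,"az":0.2,"x":-0.001,"y":0,"z":0.001,"jaw":-0.2},{"ax":0,"ay":0,"az":0,"x":0,"y":0,"z":0,"jaw":-0.2}]'
python3 - <<'E'
from h import *
goto(401.5,-307,106,-98)
c=cam('wrist');save(c,'w3')
for q in([401.5,-307,148],[401.5,-307,78]): print(proj(c,q))
E
```

```text
clock: 3.5
tool_pos: [409.9, -307.0, 195.4]
ee_rot: [0.051, -0.065, -0.702, 0.708]
ft_force: [-0.1, 0.3, -0.1]
gripper_width: 51.2
t 3.50 tcp [ 409.9 -307.   195.4] zang -99.4 tilt(deg) x.z -1.19 z.z 0.38 F [-0.1  0.3 -0.1] w 51.2
 turn [-0.39 -1.37 -1.18] shift now-axes [10.2 89.2  0.8] final-axes [ 8.3 89.4  1.2]
(np.float64(256.9130211186997), np.float64(223.43001058973982))
(np.float64(256.0559402591601), np.float64(195.09600876144478))
```

```bash
python3 -m handwheel '[{"ax":-0.2,"ay":-0.7,"az":-0.6,"x":0.005,"y":0.02,"z":0,"jaw":-0.2},{"ax":-0.2,"ay":-0.7,"az":-0.6,"x":0.004,"y":0.015,"z":0,"jaw":-0.2},{"ax":0,"ay":0,"az":0,"x":0,"y":0,"z":0,"jaw":-0.2}]'
python3 - <<'E'
from h import *
goto(401.5,-307,106,-98)
c=cam('wrist');save(c,'w4')
for q in([401.5,-307,148],[401.5,-307,78]): print(proj(c,q))
cv2.imwrite('pics/v3.png',cv2.resize(np.clip(c['im'][100:325,100:400]*1.8,0,255).astype(np.uint8),(800,600),interpolation=cv2.INTER_CUBIC))
E
```

```text
clock: 3.85
tool_pos: [403.1, -305.8, 163.4]
ee_rot: [0.042, -0.044, -0.705, 0.707]
ft_force: [0.4, -0.9, -0.3]
gripper_width: 51.2
t 3.85 tcp [ 403.1 -305.8  163.4] zang -96.9 tilt(deg) x.z -0.21 z.z 0.18 F [ 0.4 -0.9 -0.3] w 51.2
 turn [-0.18  1.06 -0.21] shift now-axes [ 1.7 57.4  1.2] final-axes [ 1.4 57.4  1.4]
(np.float64(257.66881305827343), np.float64(233.82682253193033))
(np.float64(256.7637270844572), np.float64(197.60857915398304))
```

View pics/v3.png

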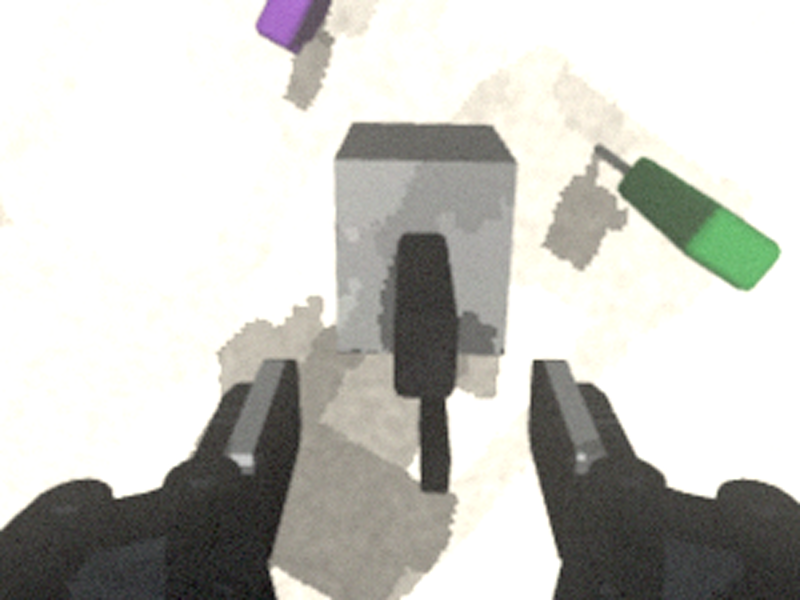

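The handle (crop 425,320) sits between the open fingers, lug hidden on its far side; green and purple are well clear. Descend and grip.

```bash
python3 -m handwheel '[{"ax":-0.1,"ay":0.6,"az":-0.1,"x":0.001,"y":0.03,"z":0.001,"jaw":-0.2},{"ax":-0.1,"ay":0.5,"az":-0.1,"x":0.001,"y":0.025,"z":0.001,"jaw":-0.2},{"ax":0,"ay":0,"az":0,"x":0,"y":0.0,"z":0,"jaw":-0.2}]'
python3 - <<'E'
from h import *
goto(401.5,-307,106,-98)
E
```

```text
clock: 4.2
tool_pos: [403.1, -308.9, 112.0]
ee_rot: [0.046, -0.051, -0.704, 0.707]
ft_force: [0.7, 1.0, -0.1]
gripper_width: 51.1
t 4.20 tcp [ 403.1 -308.9  112. ] zang -97.9 tilt(deg) x.z -0.39 z.z 0.19 F [ 0.7  1.  -0.1] w 51.1
 turn [-0.19  0.09 -0.39] shift now-axes [ 1.9  6.  -1.7] final-axes [ 1.8  6.  -1.7]
```

```bash
python3 -m handwheel '[{"ax":-0.2,"ay":0.1,"az":-0.4,"x":0.001,"y":0.004,"z":-0.001,"jaw":-0.2},{"ax":0,"ay":0,"az":0,"x":0,"y":0.0,"z":0,"jaw":1},{"ax":0,"ay":0,"az":0,"x":0,"y":0.0,"z":0,"jaw":1},{"ax":0,"ay":0,"az":0,"x":0,"y":0.0,"z":0,"jaw":1},{"ax":0,"ay":0,"az":0,"x":0,"y":0.0,"z":0,"jaw":1}]' 100
python3 - <<'E'
from h import *
goto(401.5,-307,106,-98)
E
```

```text
clock: 4.7
tool_pos: [404.2, -309.0, 114.0]
ee_rot: [0.047, -0.051, -0.704, 0.707]
ft_force: [-0.5, 0.3, -1.7]
gripper_width: 14.6
t 4.70 tcp [ 404.2 -309.   114. ] zang -97.9 tilt(deg) x.z -0.32 z.z 0.20 F [-0.5  0.3 -1.7] w 14.6
 turn [-0.2   0.11 -0.32] shift now-axes [ 3.   7.9 -1.6] final-axes [ 2.9  8.  -1.6]
```

```bash
python3 -m handwheel '[{"ax":0,"ay":0,"az":0,"x":0,"y":-0.04,"z":0,"jaw":1},{"ax":0,"ay":0,"az":0,"x":0,"y":-0.045,"z":0,"jaw":1},{"ax":0,"ay":0,"az":0,"x":0,"y":0,"z":0,"jaw":1}]'
python3 - <<'E'
from h import *
a=load('top')
Q=[onz(a,215+u*90/317,175+(v-300)*85/300,50) for u,v in((47,364),(236,332),(268,523),(77,555))]
Q=np.array(Q);print(Q.round(1),Q.mean(0))
for i in range(4):
  d=Q[(i+1)%4]-Q[i];print(np.degrees(np.arctan2(d[1],d[0])),np.linalg.norm(d))
n=onz(a,215+183*90/317,175+(405-300)*85/300,58);print('notch?',n)
goto(560,-30,205,-98)
E
```

```text
clock: 5.0
tool_pos: [403.2, -307.9, 200.4]
ee_rot: [0.047, -0.05, -0.705, 0.706]
ft_force: [0.6, -0.8, -0.6]
gripper_width: 14.9
[[ 549.    62.6   50. ]
 [ 571.9  -87.6   50. ]
 [ 421.2 -109.1   50. ]
 [ 398.8   40.1   50. ]] [485.22267468 -23.50663322  50.        ]
-81.31848255363015 151.9263674776625
-171.86211436040142 152.31901482883393
98.5256220931758 150.89305664948213
8.526365624289868 151.90215305163738
notch? [513.68921662 -44.5128562   58.        ]
t 5.00 tcp [ 403.2 -307.9  200.4] zang -97.9 tilt(deg) x.z -0.18 z.z 0.09 F [ 0.6 -0.8 -0.6] w 14.9
 turn [-0.09  0.13 -0.18] shift now-axes [-117.3   -4.7 -296.7] final-axes [-116.6   -4.6 -297. ]
```

```bash
python3 -m handwheel '[{"ax":0,"ay":-8.2,"az":-0.1,"x":-0.01,"y":0,"z":-0.02,"jaw":1},{"ax":0,"ay":-8.2,"az":-0.1,"x":-0.02,"y":0,"z":-0.03,"jaw":1},{"ax":0,"ay":0,"az":0,"x":-0.028,"y":0,"z":-0.038,"jaw":1},{"ax":0,"ay":0,"az":0,"x":-0.028,"y":0,"z":-0.038,"jaw":1},{"ax":0,"ay":0,"az":0,"x":-0.028,"y":0,"z":-0.038,"jaw":1},{"ax":0,"ay":0,"az":0,"x":-0.028,"y":0,"z":-0.038,"jaw":1},{"ax":0,"ay":0,"az":0,"x":-0.028,"y":0,"z":-0.038,"jaw":1},{"ax":0,"ay":0,"az":0,"x":-0.015,"y":0,"z":-0.02,"jaw":1},{"ax":0,"ay":0,"az":0,"x":0,"y":0,"z":0,"jaw":1}]'
python3 - <<'E'
from h import *
goto(560,-12.4,205,-81.5)
E
```

```text
clock: 5.9
tool_pos: [560.9, -18.4, 198.3]
ee_rot: [-0.056, 0.055, -0.703, 0.707]
ft_force: [-0.1, -0.7, -0.8]
gripper_width: 14.9
t 5.90 tcp [560.9 -18.4 198.3] zang -81.0 tilt(deg) x.z -0.05 z.z 0.30 F [-0.1 -0.7 -0.8] w 14.9
 turn [-0.3   0.47 -0.05] shift now-axes [-0.  -6.8 -6. ] final-axes [ 0.  -6.7 -6. ]
```

Run:
```python
from h import *
s,R,p=st();print(p)
c=cam('wrist');save(c,'w5')
for q in([485.5,-23.5,83],[520,-18.3,53.5],p+R@[3,95,0],p+R@[3,35,0]): print(np.round(proj(c,q)))
cv2.imwrite('pics/v4.png',cv2.resize(np.clip(c['im'][84:384,56:456]*1.6,0,255).astype(np.uint8),(800,600),interpolation=cv2.INTER_CUBIC))
```

```text
[560.92837516 -18.35251204 198.25345792]
[249. 251.]
[250. 211.]
[256. 196.]
[256. 223.]
```

View pics/v4.png

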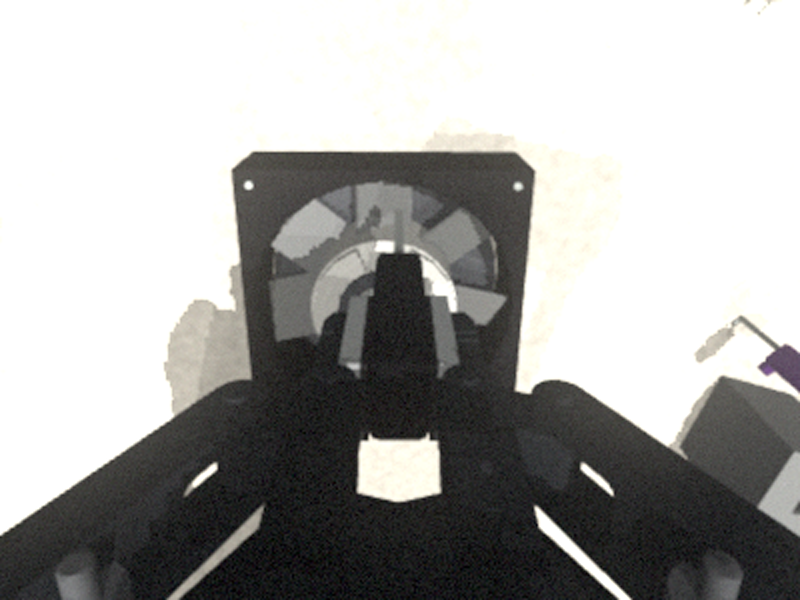

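The fan's near edge is square to the tool; screws at crop (248,185) and (518,186). The lit notch floor shows at (388,245), just where the fan's +x side predicts it (388,254). The shank is at (400,205–252). I refine with the screws and the shank foot.

Run:
```python
from h import *
c=load('w5');im=c['im'];g=cv2.cvtColor(im,cv2.COLOR_BGR2GRAY).astype(int)
S=[]
for u,v in((180,176),(315,177)):
    w=g[v-5:v+6,u-5:u+6].astype(float);w=np.clip(w-(w.max()*.5),0,None);yy,xx=np.mgrid[v-5:v+6,u-5:u+6]
    uu,vv=(w*xx).sum()/w.sum(),(w*yy).sum()/w.sum();P=onz(c,uu,vv,50);S.append(P);print(uu.round(1),vv.round(1),P.round(1))
S=np.array(S);d=S[0]-S[1];print(np.linalg.norm(d)); yaw=np.degrees(np.arctan2(d[1],d[0]))
print('edge angle',yaw)
e=d/np.linalg.norm(d)
for s in(1,-1):
  n=s*np.array([-e[1],e[0],0]);print('centre cand',S.mean(0)+n*75.7)
print(g[178:214,249:264])
```

```text
179.8 176.2 [548.9  65.6  50. ]
314.6 176.7 [571.9 -84.9  50. ]
152.2069025508689
edge angle 98.68998644451445
centre cand [485.59043518 -21.09048149  50.        ]
centre cand [635.25240973   1.78425069  50.        ]
[[ 88  91  91  91  85  88  88  91  89  92  90  90  81  62  48]
 [ 86  87  91  88  87  90  91  87  87  88  90  88  83  68  60]
 [ 87  89  88  90  93  90  91  89  88  90  91  90  85  75  69]
 [ 84  89  88  89  88  89  88  88  88  91  88  89  84  74  67]
 [ 92  86  88  90  85  90  86  87  86  89  85  90  85  73  71]
 [ 87  87  89  86  89  90  91  87  88  89  87  90  87  74  69]
 [ 87  89  86  85  89  90  89  88  90  92  91  92  92  77  68]
 [ 87  89  89  90  89  86  87  87  88  86  87  91  92  74  66]
 [ 89  88  86  89  90  88  89  85  90  87  89  90  86  72  67]
 [ 89  87  88  87  87  90  87  89  88  87  87  89  88  70  65]
 [ 89  86  88  85  86  82  82  86  86  85  85  89  87  70  60]
 [ 87  87  91  88  80  80  82  77  84  84  87  91  86  71  59]
 [ 90  93  92  90  83  75  79  75  83  85  86  87  80  68  62]
 [ 92  97  96  95  87  77  77  77  83  88  87  89  79  61  60]
 
[... 685 characters left out ...]
8  83]
 [ 84  83  85  86  79  75  73  75  77  86  87  86  88  88  87]
 [128 125 115 109  89  76  74  72  77  84  90  89  85  81  86]
 [169 165 157 142 103  76  75  77  79  88  90  84  85  85  88]
 [168 169 168 148 102  75  72  72  91 114 119 110 101  98  91]
 [169 170 166 147  99  68  67  74  96 133 148 144 131 124 120]
 [169 170 168 146  93  60  66  68  89 131 151 142 127 117 130]
 [153 155 155 133  84  56  54  56  78 119 136 124 107  94  99]
 [102 103 105  85  51  41  39  45  57  80  92  80  73  79  68]
 [ 26  22  24  24  25  30  26  25  24  24  20  24  27  24  31]
 [ 30  26  27  26  28  31  22  21  27  28  32  25  28  32  23]
 [ 28  25  25  23  28  27  20  24  26  24  26  25  26  28  23]]
```

Run:
```python
from h import *
from plant import vision
c=load('w5');s,R,p0=st();T=np.array(vision.camera('wrist')['tool_from_camera'])
def tr(u,v): return T[:3,3],T[:3,:3]@np.array([(u-c['cx'])/c['f'],(v-c['cy'])/c['f'],1])
for h in(33,35,37):
    o,d=tr(255.3,210.3);P=o+d*(h-o[1])/d[1];x0=P[0]+12
    o,d=tr(255.3,188.5);k=(x0-6.5-o[0])/d[0];Q=o+d*k
    print(h,'x0 %.1f'%x0,'z %.1f'%P[2],'foot y %.1f shank len %.1f z %.1f'%(Q[1],Q[1]-h,Q[2]))
goto(485.6+75*np.cos(np.radians(8.7)),-21.1+75*np.sin(np.radians(8.7)),198,-81.3)
```

```text
33 x0 3.9 z -0.4 foot y 99.3 shank len 66.3 z -0.4
35 x0 4.8 z -0.4 foot y 101.8 shank len 66.8 z -0.4
37 x0 5.6 z -0.4 foot y 104.4 shank len 67.4 z -0.4
t 6.00 tcp [560.  -21.1 198.5] zang -81.2 tilt(deg) x.z -0.01 z.z 0.37 F [-0.5  0.1 -1.7] w 15.0
 turn [-0.37  0.12 -0.01] shift now-axes [ -1.5   0.4 -11.2] final-axes [ -1.4   0.5 -11.2]
```

```bash
python3 -m handwheel '[{"ax":-0.2,"ay":0,"az":0,"x":0.01,"y":0.004,"z":-0.006,"jaw":1},{"ax":-0.1,"ay":0,"az":0,"x":0.015,"y":0.006,"z":-0.006,"jaw":1},{"ax":0,"ay":0,"az":0,"x":0.005,"y":0.002,"z":0,"jaw":1},{"ax":0,"ay":0,"az":0,"x":0,"y":0,"z":0,"jaw":1}]'
python3 - <<'E'
from h import *
for i in range(3): goto(528.6,-14.5,170,-81.3); c=cam('wrist')
save(c,'w6')
g=cv2.resize(np.clip(c['im'][140:290,156:356]*1.8,0,255).astype(np.uint8),(800,600),interpolation=cv2.INTER_CUBIC)
cv2.imwrite('pics/v5.png',g)
E
```

```text
clock: 6.4
tool_pos: [526.4, -19.0, 186.0]
ee_rot: [-0.052, 0.052, -0.704, 0.706]
ft_force: [-0.0, 0.7, -0.8]
gripper_width: 14.6
t 6.40 tcp [526.4 -19.  186. ] zang -81.5 tilt(deg) x.z 0.00 z.z 0.20 F [-0.   0.7 -0.8] w 14.6
 turn [-0.2  -0.24  0.  ] shift now-axes [-2.8 16.  -4.2] final-axes [-2.8 16.  -4.1]
t 6.45 tcp [526.7 -19.  186.1] zang -81.5 tilt(deg) x.z -0.01 z.z 0.20 F [ 0.5  0.4 -0.9] w 14.6
 turn [-0.2  -0.24 -0.01] shift now-axes [-2.5 16.1 -4.2] final-axes [-2.5 16.1 -4.2]
t 6.50 tcp [527.1 -18.7 186.3] zang -81.5 tilt(deg) x.z -0.04 z.z 0.19 F [-0.1  0.4 -0.8] w 14.6
 turn [-0.19 -0.23 -0.04] shift now-axes [-2.  16.3 -4. ] final-axes [-2.1 16.3 -3.9]
```

View pics/v5.png

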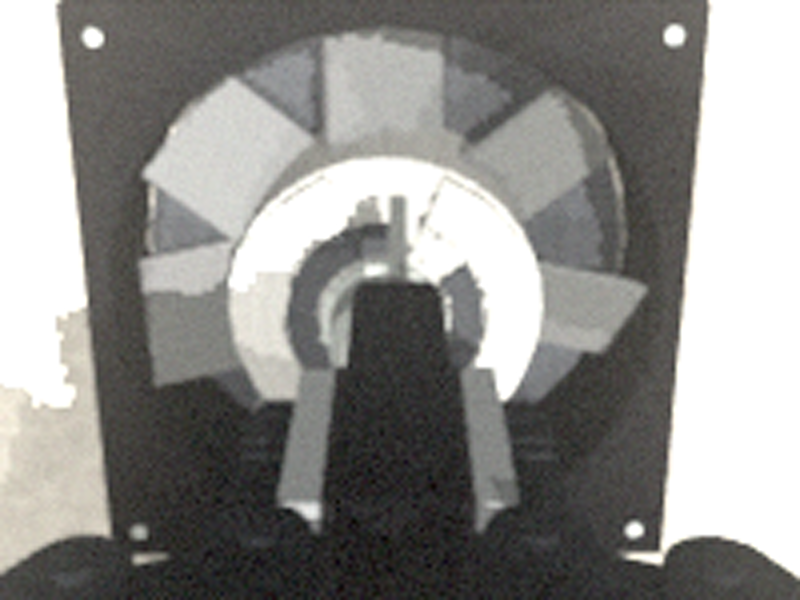

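The ring (dark) shows its end at crop (388,235) with the gap to the right up to (455,275). The shank at (398,195–280) is about 4 mm to the right of the hub axis (u≈386). I look once more with the bright range unclipped to see the notch walls.

Run:
```python
from h import *
c=load('w6')
g=c['im'][172:217,212:297].astype(float); lo,hi=40,g.max(); print(hi)
cv2.imwrite('pics/v6.png',cv2.resize(np.clip((g-lo)/(hi-lo)*255,0,255).astype(np.uint8),(765,405),interpolation=cv2.INTER_CUBIC))
# hub axis & screws
def sc(u,v):
    im=cv2.cvtColor(c['im'],cv2.COLOR_BGR2GRAY).astype(float);w=im[v-5:v+6,u-5:u+6];w=np.clip(w-w.max()*.5,0,None);yy,xx=np.mgrid[v-5:v+6,u-5:u+6]
    return onz(c,(w*xx).sum()/w.sum(),(w*yy).sum()/w.sum(),50)
S=np.array([sc(179,149),sc(324,149),sc(314,272),sc(191,273)]);print(S.round(1),S.mean(0).round(1))
ctr=S.mean(0)
y=np.radians(8.6);ex=np.array([np.cos(y),np.sin(y)]);ey=np.array([-ex[1],ex[0]])
print('axis58',(np.array(proj(c,[ctr[0],ctr[1],58]))-[212,172])*9)
for r,w,z in((44,8.5,53.5),(42,8.5,60),(28.5,8.5,60),(28.5,5.5,58),(44,8.5,60)):
  for s in(1,-1):
    q=ctr[:2]+ex*r+ey*w*s; print(r,s*w,z,((np.array(proj(c,[q[0],q[1],z]))-[212,172])*9).round())
```

```text
200.0
[[ 549.    65.5   50. ]
 [ 572.   -84.9   50. ]
 [ 421.3 -107.8   50. ]
 [ 397.1   42.3   50. ]] [484.9 -21.2  50. ]
axis58 [359.55364246 420.11931148]
44 8.5 53.5 [286.  67.]
44 -8.5 53.5 [429.  67.]
42 8.5 60 [285.  99.]
42 -8.5 60 [430.  99.]
28.5 8.5 60 [286. 208.]
28.5 -8.5 60 [430. 208.]
28.5 5.5 58 [312. 202.]
28.5 -5.5 58 [404. 202.]
44 8.5 60 [284.  83.]
44 -8.5 60 [430.  83.]
```

View pics/v6.png

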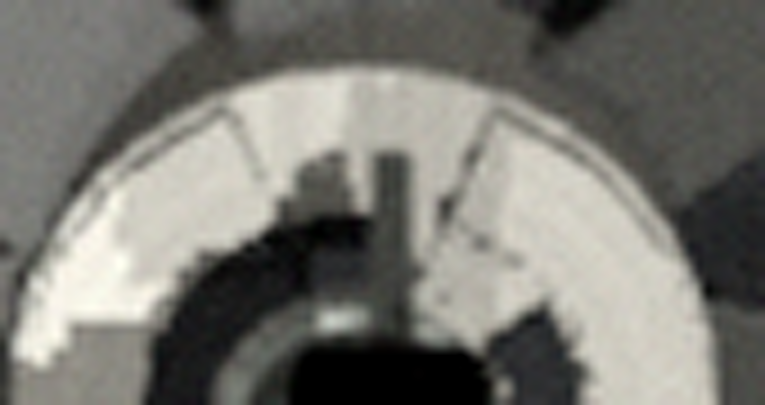

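The notch walls show at left (225,110)–(268,185) and right (495,110)–(445,220), centred at u≈358, matching the axis at 360; the shank at u≈390 must go about 4 mm left. Correct and descend.

```bash
python3 -m handwheel '[{"ax":-0.2,"ay":-0.2,"az":0,"x":-0.001,"y":0.0,"z":-0.004,"jaw":1},{"ax":0,"ay":0,"az":0,"x":0,"y":0.008,"z":0,"jaw":1},{"ax":0,"ay":0,"az":0,"x":0,"y":0.008,"z":0,"jaw":1},{"ax":0,"ay":0,"az":0,"x":0,"y":0,"z":0,"jaw":1},{"ax":0,"ay":0,"az":0,"x":0,"y":0,"z":0,"jaw":1}]'
python3 - <<'E'
from h import *
goto(527.9,-14.6,162,-81.3)
E
```

```text
clock: 7.05
tool_pos: [528.8, -14.4, 168.6]
ee_rot: [0.054, -0.053, 0.705, -0.705]
ft_force: [-0.1, -0.7, -1.5]
gripper_width: 14.7
t 7.05 tcp [528.8 -14.4 168.6] zang -81.3 tilt(deg) x.z -0.03 z.z -0.03 F [-0.1 -0.7 -1.5] w 14.7
 turn [ 0.03 -0.01 -0.03] shift now-axes [0.9 6.6 0. ] final-axes [0.9 6.6 0. ]
```

```bash
python3 -m handwheel '[{"ax":0,"ay":0,"az":0,"x":0.001,"y":0.003,"z":0,"jaw":1},{"ax":0,"ay":0,"az":0,"x":0,"y":0.003,"z":0,"jaw":1},{"ax":0,"ay":0,"az":0,"x":0,"y":0.002,"z":0,"jaw":1}]'
python3 -m handwheel '[{"ax":0,"ay":0,"az":0,"x":0,"y":0.002,"z":0,"jaw":1}]'
python3 -m handwheel '[{"ax":0,"ay":0,"az":0,"x":0,"y":0.002,"z":0,"jaw":1}]'
python3 - <<'E'
from h import *
goto(527.9,-14.6,155,-81.3)
E
```

```text
clock: 7.35
tool_pos: [527.9, -14.5, 160.3]
ee_rot: [0.054, -0.053, 0.705, -0.705]
ft_force: [1.4, -1.1, -1.5]
gripper_width: 15.0
clock: 7.45
tool_pos: [527.9, -14.5, 158.1]
ee_rot: [0.054, -0.053, 0.705, -0.705]
ft_force: [0.7, -0.3, -0.8]
gripper_width: 14.8
clock: 7.55
tool_pos: [527.9, -14.5, 156.0]
ee_rot: [0.054, -0.053, 0.705, -0.705]
ft_force: [0.7, 1.0, -0.5]
gripper_width: 14.6
t 7.55 tcp [527.9 -14.5 156. ] zang -81.3 tilt(deg) x.z -0.06 z.z -0.02 F [ 0.7  1.  -0.5] w 14.6
 turn [ 0.02  0.01 -0.06] shift now-axes [0.  1.  0.1] final-axes [0.  1.  0.1]
```

```bash
M="python3 -m handwheel"
for i in 1; do :; done
python3 -m handwheel '[{"ax":0,"ay":0,"az":0,"x":0,"y":0.001,"z":0,"jaw":1}]' | sed -n 2,4p
python3 -m handwheel '[{"ax":0,"ay":0,"az":0,"x":0,"y":0.001,"z":0,"jaw":1}]' | sed -n 2,4p
python3 -m handwheel '[{"ax":0,"ay":0,"az":0,"x":0,"y":0.001,"z":0,"jaw":1}]' | sed -n 2,4p
```

```text
tool_pos: [527.9, -14.5, 154.7]
ee_rot: [0.054, -0.053, 0.705, -0.705]
ft_force: [0.7, 0.0, -0.6]
tool_pos: [527.9, -14.5, 153.7]
ee_rot: [0.054, -0.053, 0.705, -0.705]
ft_force: [-0.1, -0.5, -0.9]
tool_pos: [527.9, -14.5, 152.7]
ee_rot: [0.054, -0.053, 0.705, -0.705]
ft_force: [-0.6, 0.6, -0.9]
```

```bash
python3 -m handwheel '[{"ax":0,"ay":0,"az":0,"x":0,"y":0.001,"z":0,"jaw":1}]' | sed -n 2,4p
```

```text
tool_pos: [527.9, -14.5, 151.7]
ee_rot: [0.054, -0.053, 0.705, -0.705]
ft_force: [0.3, 0.2, -0.5]
```

```bash
python3 -m handwheel '[{"ax":0,"ay":0,"az":0,"x":0,"y":0.001,"z":0,"jaw":1}]' | sed -n 2,4p
python3 -m handwheel '[{"ax":0,"ay":0,"az":0,"x":0,"y":0.001,"z":0,"jaw":1}]' | sed -n 2,4p
python3 -m handwheel '[{"ax":0,"ay":0,"az":0,"x":0,"y":0.001,"z":0,"jaw":1}]' | sed -n 2,4p
python3 - <<'E'
from h import *
s,R,p=st();print(s['ft_force'],s['moment'],p)
c=cam('wrist');save(c,'w7')
g=c['im'][150:220,200:305].astype(float); lo,hi=30,g.max()
cv2.imwrite('pics/v7.png',cv2.resize(np.clip((g-lo)/(hi-lo)*255,0,255).astype(np.uint8),(735,490),interpolation=cv2.INTER_CUBIC))
E
```

```text
tool_pos: [528.0, -14.5, 150.7]
ee_rot: [0.054, -0.053, 0.705, -0.705]
ft_force: [-0.6, 0.4, 4.7]
tool_pos: [528.2, -14.5, 150.7]
ee_rot: [0.055, -0.053, 0.705, -0.705]
ft_force: [-1.2, -0.1, 7.4]
tool_pos: [528.3, -14.5, 150.6]
ee_rot: [0.055, -0.053, 0.705, -0.705]
ft_force: [-2.0, 0.1, 3.9]
[-1.96092125  0.14323946  3.9002317 ] [ 0.0603831   0.57616143 -0.0116558 ] [528.2861413  -14.45881486 150.64010012]
```

```bash
python3 -m handwheel '[{"ax":0,"ay":0,"az":0,"x":0,"y":-0.0012,"z":0,"jaw":1}]' | sed -n 2,4p
python3 -m handwheel '[{"ax":0,"ay":0,"az":0,"x":0.002,"y":0,"z":0,"jaw":1}]' | sed -n 2,4p
python3 -m handwheel '[{"ax":0,"ay":0,"az":0,"x":0.002,"y":0,"z":0,"jaw":1}]' | sed -n 2,4p
python3 - <<'E'
from h import *
goto(527.9,-14.6,151.8,-81.3)
E
```

```text
tool_pos: [528.3, -14.5, 151.7]
ee_rot: [0.055, -0.053, 0.705, -0.705]
ft_force: [-0.1, -0.8, -0.5]
tool_pos: [526.4, -14.8, 151.6]
ee_rot: [0.055, -0.052, 0.705, -0.705]
ft_force: [-0.1, 0.5, 0.1]
tool_pos: [524.2, -15.1, 151.1]
ee_rot: [0.055, -0.053, 0.705, -0.705]
ft_force: [-0.4, 0.1, -1.3]
t 8.60 tcp [524.2 -15.1 151.1] zang -81.3 tilt(deg) x.z -0.17 z.z 0.00 F [-0.4  0.1 -1.3] w 14.9
 turn [-0.    0.01 -0.17] shift now-axes [-3.7 -0.7  0. ] final-axes [-3.7 -0.7  0. ]
```

```bash
python3 -m handwheel '[{"ax":0,"ay":0,"az":-0.1,"x":0.002,"y":-0.0004,"z":0,"jaw":1}]' | sed -n 2,4p
python3 -m handwheel '[{"ax":0,"ay":0,"az":0,"x":0.002,"y":-0.0003,"z":0,"jaw":1}]' | sed -n 2,4p
python3 -m handwheel '[{"ax":0,"ay":0,"az":0,"x":0.0015,"y":-0.0003,"z":0,"jaw":1}]' | sed -n 2,4p
```

```text
tool_pos: [521.9, -15.4, 150.9]
ee_rot: [0.054, -0.054, 0.705, -0.705]
ft_force: [-0.1, 0.9, -1.3]
tool_pos: [519.6, -15.8, 151.0]
ee_rot: [0.054, -0.054, 0.705, -0.705]
ft_force: [0.6, -0.0, -1.0]
tool_pos: [517.9, -16.1, 151.0]
ee_rot: [0.054, -0.054, 0.705, -0.705]
ft_force: [1.1, 0.2, -0.0]
```

```bash
python3 -m handwheel '[{"ax":0,"ay":0,"az":0,"x":0.0015,"y":-0.0003,"z":0,"jaw":1}]' | sed -n 2,4p
python3 -m handwheel '[{"ax":0,"ay":0,"az":0,"x":0,"y":-0.001,"z":0,"jaw":1}]' | sed -n 2,4p
python3 -m handwheel '[{"ax":0,"ay":0,"az":0,"x":0,"y":-0.001,"z":0,"jaw":1}]' | sed -n 2,4p
python3 -m handwheel '[{"ax":0,"ay":0,"az":0,"x":0,"y":-0.001,"z":0,"jaw":1}]' | sed -n 2,4p
```

```text
tool_pos: [516.2, -16.3, 151.2]
ee_rot: [0.053, -0.054, 0.705, -0.705]
ft_force: [-0.3, 0.1, -0.7]
tool_pos: [516.0, -16.3, 152.2]
ee_rot: [0.053, -0.054, 0.705, -0.705]
ft_force: [0.2, 0.3, -1.3]
tool_pos: [516.0, -16.4, 153.3]
ee_rot: [0.053, -0.054, 0.705, -0.705]
ft_force: [-0.2, 0.1, -1.2]
tool_pos: [515.9, -16.3, 154.2]
ee_rot: [0.053, -0.054, 0.705, -0.705]
ft_force: [0.2, 0.5, -3.1]
```

```bash
python3 -m handwheel '[{"ax":0,"ay":0,"az":0,"x":0,"y":-0.001,"z":0,"jaw":1}]' | sed -n 2,4p
python3 -m handwheel '[{"ax":0,"ay":0,"az":0,"x":0,"y":-0.001,"z":0,"jaw":1}]' | sed -n 2,4p
python3 -m handwheel '[{"ax":0,"ay":0,"az":0,"x":0,"y":-0.001,"z":0,"jaw":1}]' | sed -n 2,4p
python3 -m handwheel '[{"ax":0,"ay":0,"az":0,"x":0,"y":-0.001,"z":0,"jaw":1}]' | sed -n 2,4p
```

```text
tool_pos: [515.8, -16.2, 154.8]
ee_rot: [0.053, -0.054, 0.705, -0.705]
ft_force: [1.7, -0.5, -4.1]
tool_pos: [515.8, -16.2, 155.1]
ee_rot: [0.053, -0.054, 0.705, -0.705]
ft_force: [2.0, -0.8, -6.5]
tool_pos: [515.7, -16.2, 155.4]
ee_rot: [0.053, -0.055, 0.705, -0.705]
ft_force: [1.5, 0.2, -5.9]
tool_pos: [515.6, -16.2, 155.6]
ee_rot: [0.052, -0.055, 0.705, -0.705]
ft_force: [1.1, -0.2, -7.9]
```

```bash
python3 -m handwheel '[{"ax":0,"ay":0,"az":0,"x":0,"y":-0.0015,"z":0,"jaw":1}]' | sed -n 2,4p
python3 -m handwheel '[{"ax":0,"ay":0,"az":0,"x":0,"y":-0.0015,"z":0,"jaw":1}]' | sed -n 2,4p
python3 -m handwheel '[{"ax":0,"ay":0,"az":0,"x":0,"y":-0.0015,"z":0,"jaw":1}]' | sed -n 2,4p
python3 - <<'E'
from h import *
goto(516,-16.3,171,-81.3)
E
```

```text
tool_pos: [515.6, -16.2, 156.2]
ee_rot: [0.052, -0.055, 0.705, -0.705]
ft_force: [1.6, 0.3, -8.7]
tool_pos: [515.6, -16.2, 157.3]
ee_rot: [0.052, -0.056, 0.706, -0.705]
ft_force: [0.6, 1.2, -4.8]
tool_pos: [515.1, -16.2, 158.9]
ee_rot: [0.051, -0.056, 0.706, -0.705]
ft_force: [-0.6, 0.9, -4.6]
t 10.00 tcp [515.1 -16.2 158.9] zang -81.3 tilt(deg) x.z 0.37 z.z -0.12 F [-0.6  0.9 -4.6] w 14.8
 turn [0.12 0.   0.37] shift now-axes [ -0.8 -12.1   0.3] final-axes [ -0.8 -12.1   0.3]
```

```bash
python3 -m handwheel '[{"ax":0,"ay":0,"az":0.1,"x":-0.0003,"y":-0.0015,"z":0,"jaw":1}]' | sed -n 2,4p
python3 -m handwheel '[{"ax":0,"ay":0,"az":0.1,"x":-0.0002,"y":-0.0015,"z":0,"jaw":1}]' | sed -n 2,4p
python3 -m handwheel '[{"ax":0,"ay":0,"az":0.1,"x":0,"y":-0.0015,"z":0,"jaw":1}]' | sed -n 2,4p
python3 -m handwheel '[{"ax":0,"ay":0,"az":0.1,"x":0,"y":-0.0015,"z":0,"jaw":1}]' | sed -n 2,4p
```

```text
tool_pos: [515.4, -16.0, 161.1]
ee_rot: [0.052, -0.055, 0.706, -0.704]
ft_force: [-0.3, 0.1, -2.0]
tool_pos: [515.4, -16.2, 163.3]
ee_rot: [0.053, -0.055, 0.706, -0.705]
ft_force: [-0.7, -0.7, -5.9]
tool_pos: [515.4, -16.3, 165.4]
ee_rot: [0.053, -0.054, 0.706, -0.705]
ft_force: [0.6, 0.3, -1.3]
tool_pos: [515.7, -16.2, 167.9]
ee_rot: [0.055, -0.053, 0.706, -0.705]
ft_force: [0.2, 0.1, -2.3]
```

```bash
python3 -m handwheel '[{"ax":0,"ay":0,"az":0.1,"x":0,"y":-0.0015,"z":0,"jaw":1}]' | sed -n 2,4p
python3 -m handwheel '[{"ax":0,"ay":0,"az":0.1,"x":0,"y":-0.0015,"z":0,"jaw":1}]' | sed -n 2,4p
python3 -m handwheel '[{"ax":0,"ay":0,"az":0.1,"x":0,"y":-0.0015,"z":0,"jaw":1}]' | sed -n 2,4p
python3 - <<'E'
from h import *
goto(516,-16.3,171,-81.3)
E
```

```text
tool_pos: [516.0, -16.3, 170.3]
ee_rot: [0.056, -0.051, 0.706, -0.705]
ft_force: [-0.1, -0.9, -2.0]
tool_pos: [516.1, -16.3, 172.4]
ee_rot: [0.057, -0.051, 0.706, -0.705]
ft_force: [-0.6, -0.3, -2.3]
tool_pos: [516.1, -16.3, 174.1]
ee_rot: [0.057, -0.05, 0.706, -0.705]
ft_force: [0.3, -0.5, -4.5]
t 10.70 tcp [516.1 -16.3 174.1] zang -81.3 tilt(deg) x.z -0.61 z.z -0.03 F [ 0.3 -0.5 -4.5] w 14.4
 turn [ 0.03 -0.   -0.61] shift now-axes [ 0.1  3.1 -0. ] final-axes [ 0.1  3.1 -0. ]
```

Run:
```python
from h import *
goto(516,-16.3,171,-81.3)
c=cam('wrist');save(c,'w8')
b=cam('scene');save(b,'s8')
g=np.clip(c['im'][150:275,186:331]*1.35,0,255).astype(np.uint8)
h=np.clip(b['im'][140:240,170:290]*1.6,0,255).astype(np.uint8)
o=np.hstack([cv2.resize(g,(435,375),interpolation=cv2.INTER_CUBIC),cv2.resize(h,(360,375),interpolation=cv2.INTER_CUBIC)])
cv2.imwrite('pics/v8.png',o)
goto(516,-16.3,171,-81.3)
```

```text
t 10.70 tcp [516.1 -16.3 174.1] zang -81.3 tilt(deg) x.z -0.61 z.z -0.03 F [ 0.3 -0.5 -4.5] w 14.4
 turn [ 0.03 -0.   -0.61] shift now-axes [ 0.1  3.1 -0. ] final-axes [ 0.1  3.1 -0. ]
t 10.80 tcp [516.2 -16.3 174.2] zang -81.3 tilt(deg) x.z -0.64 z.z -0.03 F [ 0.1  0.2 -2.8] w 14.6
 turn [ 0.03  0.   -0.64] shift now-axes [ 0.3  3.2 -0. ] final-axes [ 0.2  3.2 -0. ]
```

View pics/v8.png

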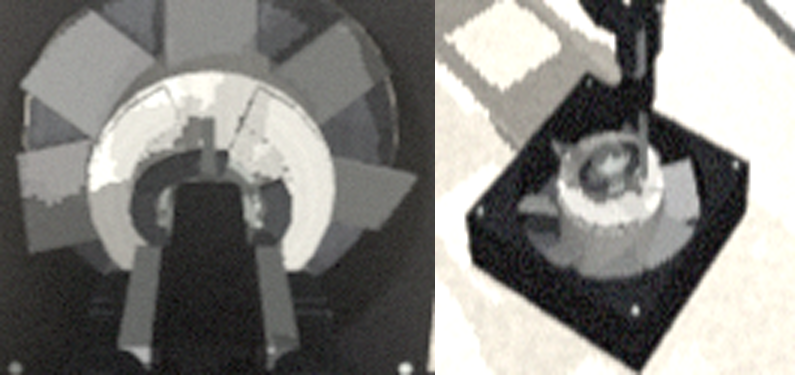

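```bash
python3 -m handwheel '[{"ax":0,"ay":0,"az":-0.1,"x":0,"y":0.002,"z":0,"jaw":1},{"ax":0,"ay":0,"az":-0.1,"x":0,"y":0.002,"z":0,"jaw":1},{"ax":0,"ay":0,"az":-0.1,"x":0,"y":0.002,"z":0,"jaw":1}]' | sed -n 2,4p
python3 -m handwheel '[{"ax":0,"ay":0,"az":-0.1,"x":0,"y":0.002,"z":0,"jaw":1},{"ax":0,"ay":0,"az":-0.1,"x":0,"y":0.002,"z":0,"jaw":1},{"ax":0,"ay":0,"az":0,"x":0,"y":0.002,"z":0,"jaw":1}]' | sed -n 2,4p
python3 - <<'E'
from h import *
goto(516,-16.3,155,-81.3)
E
```

```text
tool_pos: [516.9, -16.3, 168.9]
ee_rot: [0.057, -0.051, 0.705, -0.705]
ft_force: [-0.2, 0.6, -1.2]
tool_pos: [517.1, -16.2, 162.3]
ee_rot: [0.055, -0.052, 0.705, -0.705]
ft_force: [-0.1, -0.3, -1.1]
t 11.40 tcp [517.1 -16.2 162.3] zang -81.3 tilt(deg) x.z -0.24 z.z -0.01 F [-0.1 -0.3 -1.1] w 14.7
 turn [ 0.01  0.01 -0.24] shift now-axes [ 1.1  7.3 -0.1] final-axes [ 1.1  7.3 -0.1]
```

Lower to 155, then withdraw outward.

```bash
python3 -m handwheel '[{"ax":0,"ay":0,"az":-0.1,"x":0,"y":0.002,"z":0,"jaw":1},{"ax":0,"ay":0,"az":-0.1,"x":0,"y":0.002,"z":0,"jaw":1},{"ax":0,"ay":0,"az":0,"x":0,"y":0.002,"z":0,"jaw":1}]' | sed -n 2,4p
python3 -m handwheel '[{"ax":0,"ay":0,"az":0,"x":-0.002,"y":0.0005,"z":0,"jaw":1},{"ax":0,"ay":0,"az":0,"x":-0.002,"y":0,"z":0,"jaw":1}]' | sed -n 2,4p
```

```text
tool_pos: [517.0, -16.2, 155.6]
ee_rot: [0.054, -0.054, 0.705, -0.705]
ft_force: [0.0, -0.1, -1.0]
tool_pos: [520.9, -15.6, 154.6]
ee_rot: [0.053, -0.054, 0.705, -0.705]
ft_force: [-0.6, -0.4, -0.6]
```

Run:
```python
from h import *
goto(516,-16.3,155,-81.3)
c=cam('wrist');save(c,'w9')
```

```text
t 11.90 tcp [520.9 -15.6 154.6] zang -81.3 tilt(deg) x.z 0.03 z.z -0.02 F [-0.6 -0.4 -0.6] w 14.7
 turn [0.02 0.   0.03] shift now-axes [ 5.  -0.4 -0. ] final-axes [ 5.  -0.4 -0. ]
```

```bash
python3 -m handwheel '[{"ax":0,"ay":0,"az":0,"x":-0.005,"y":-0.0005,"z":0,"jaw":1},{"ax":0,"ay":0,"az":0,"x":-0.006,"y":0,"z":0,"jaw":1},{"ax":0,"ay":0,"az":0,"x":-0.003,"y":-0.005,"z":0,"jaw":1},{"ax":0,"ay":0,"az":0,"x":0,"y":-0.02,"z":0,"jaw":1},{"ax":0,"ay":0,"az":0,"x":0,"y":-0.03,"z":0,"jaw":1}]' | sed -n 2,4p
python3 - <<'E'
from h import *
goto(404,-309,205,-98)
c=cam('wrist');save(c,'w10')
g=cv2.cvtColor(c['im'],cv2.COLOR_BGR2GRAY).astype(int);print(g[196:216,254:257].mean(1).round())
goto(404,-309,205,-98)
E
```

```text
tool_pos: [535.2, -12.9, 206.9]
ee_rot: [0.05, -0.057, 0.706, -0.704]
ft_force: [-0.8, 0.2, -0.7]
t 12.45 tcp [535.2 -12.9 206.9] zang -81.3 tilt(deg) x.z 0.52 z.z -0.15 F [-0.8  0.2 -0.7] w 14.8
 turn [ 0.07 16.71  0.53] shift now-axes [174.5   2.8 272.8] final-axes [ 88.7   1.9 311.5]
[78. 79. 79. 79. 80. 79. 79. 77. 80. 79. 74. 72. 64. 60. 48. 29. 29. 30.
 34. 31.]
t 12.50 tcp [536.9 -13.1 213.9] zang -81.3 tilt(deg) x.z -0.01 z.z -0.02 F [-0.9  0.3  2.2] w 14.4
 turn [ 2.000e-02  1.671e+01 -1.000e-02] shift now-axes [176.2   8.8 272.4] final-axes [ 90.4   8.9 311.5]
```

```bash
python3 -m handwheel '[{"ax":0,"ay":0,"az":0,"x":0.0265,"y":0.001,"z":0.041,"jaw":1},{"ax":0,"ay":0,"az":0,"x":0.0265,"y":0.001,"z":0.041,"jaw":1},{"ax":0,"ay":0,"az":0,"x":0.0265,"y":0.001,"z":0.041,"jaw":1},{"ax":0,"ay":0,"az":0,"x":0.0265,"y":0.001,"z":0.041,"jaw":1},{"ax":0,"ay":0,"az":0,"x":0.0265,"y":0.001,"z":0.041,"jaw":1},{"ax":0,"ay":6,"az":0,"x":0.02,"y":0.001,"z":0.03,"jaw":1},{"ax":0,"ay":6,"az":0,"x":0.006,"y":0,"z":0.01,"jaw":1},{"ax":0,"ay":4,"az":0,"x":0,"y":0,"z":0,"jaw":1},{"ax":0,"ay":0,"az":0,"x":0,"y":0,"z":0,"jaw":1}]' | sed -n 2,4p
python3 - <<'E'
from h import *
goto(404,-309,195,-98)
E
```

```text
tool_pos: [416.5, -289.5, 213.8]
ee_rot: [0.043, -0.052, -0.704, 0.707]
ft_force: [0.6, -0.7, -1.1]
t 13.40 tcp [ 416.5 -289.5  213.8] zang -97.7 tilt(deg) x.z -0.73 z.z 0.18 F [ 0.6 -0.7 -1.1] w 14.8
 turn [-0.18  0.34 -0.73] shift now-axes [10.  18.7 21. ] final-axes [ 9.6 18.8 21.1]
```

```bash
python3 -m handwheel '[{"ax":-0.1,"ay":0.2,"az":-0.4,"x":0.007,"y":0.008,"z":0.014,"jaw":1},{"ax":-0.1,"ay":0.1,"az":-0.3,"x":0.003,"y":0.006,"z":0.006,"jaw":1},{"ax":0,"ay":0,"az":0,"x":0,"y":0,"z":0,"jaw":1},{"ax":0,"ay":0,"az":0,"x":0,"y":0,"z":0,"jaw":1}]' | sed -n 2,4p
python3 - <<'E'
from h import *
goto(404,-309,185,-98)
c=cam('wrist');save(c,'w11')
goto(404,-309,185,-98)
for i,q in enumerate(([372.4,-274.6,78],[439.3,-283.7,78],[431.05,-342.8,78])): print(np.round(proj(c,q),1))
g=np.clip(c['im'][120:245,180:330]*1.7,0,255).astype(np.uint8)
cv2.imwrite('pics/v9.png',cv2.resize(g,(720,600),interpolation=cv2.INTER_CUBIC))
E
```

```text
tool_pos: [405.2, -307.8, 200.4]
ee_rot: [-0.046, 0.047, 0.706, -0.706]
ft_force: [-0.3, 0.0, -0.4]
t 13.80 tcp [ 405.2 -307.8  200.4] zang -97.5 tilt(deg) x.z -0.13 z.z -0.01 F [-0.3  0.  -0.4] w 14.9
 turn [ 0.01  0.47 -0.13] shift now-axes [ 1.1 15.4  1.4] final-axes [ 1.  15.4  1.4]
t 13.85 tcp [ 405.2 -307.7  200.4] zang -97.5 tilt(deg) x.z -0.13 z.z -0.01 F [ 0.5 -0.1 -2.1] w 14.5
 turn [ 0.01  0.47 -0.13] shift now-axes [ 1.1 15.4  1.4] final-axes [ 1.  15.4  1.4]
[229.1 216.5]
[227.3 154.7]
[286.8 155.2]
```

View pics/v9.png

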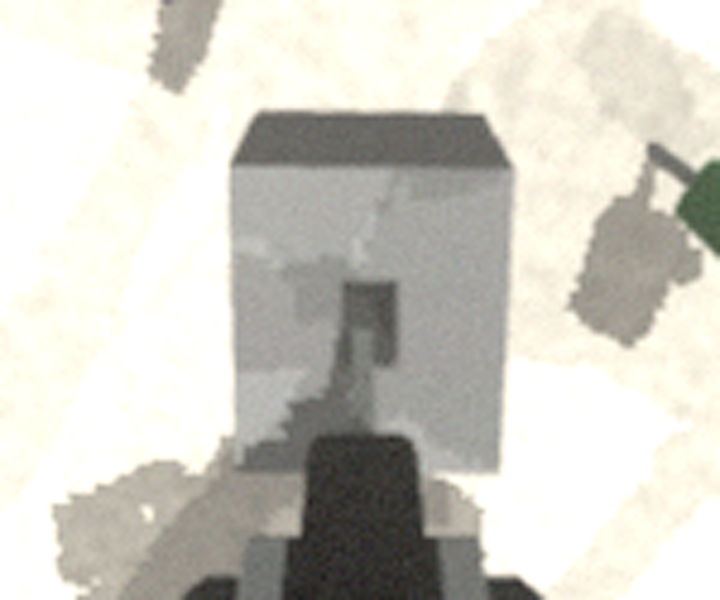

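The slot is visible at crop (345–398, 283–365), the shank pointing at it at u≈363. Compute the offset.

Run:
```python
from h import *
c=load('w11');s,R,p=st()
for u,v in((371,324),(371,283),(371,365),(345,320),(398,320)):
    P=onz(c,180+u/4.8,120+v/4.8,78); print(P.round(1),(R.T@(P-p)).round(1))
```

```text
[ 401.1 -309.1   78. ] [  4.1 122.4   2. ]
[ 410.3 -310.3   78. ] [ -5.1 122.4   1.9]
[ 391.7 -307.9   78. ] [ 13.6 122.3   2. ]
[ 402.8 -303.6   78. ] [  3.2 122.4  -3.7]
[ 401.3 -315.    78. ] [  3.2 122.4   7.8]
```

```bash
python3 -m handwheel '[{"ax":0,"ay":0.4,"az":-0.1,"x":0.0005,"y":0.003,"z":0.002,"jaw":1},{"ax":0,"ay":0,"az":0,"x":0,"y":0.01,"z":0,"jaw":1},{"ax":0,"ay":0,"az":0,"x":0,"y":0,"z":0,"jaw":1},{"ax":0,"ay":0,"az":0,"x":0,"y":0,"z":0,"jaw":1}]' | sed -n 2,4p
python3 - <<'E'
from h import *
goto(404.2,-309.9,114,-98)
E
```

```text
tool_pos: [405.4, -308.7, 186.8]
ee_rot: [0.048, -0.049, -0.705, 0.705]
ft_force: [0.2, 0.1, -0.5]
t 14.25 tcp [ 405.4 -308.7  186.8] zang -97.8 tilt(deg) x.z -0.08 z.z -0.00 F [ 0.2  0.1 -0.5] w 14.4
 turn [ 0.    0.19 -0.08] shift now-axes [ 1.1 72.8  1.4] final-axes [ 1.  72.8  1.4]
```

```bash
python3 -m handwheel '[{"ax":0,"ay":0.2,"az":-0.1,"x":0.001,"y":0.003,"z":0.0015,"jaw":1},{"ax":0,"ay":0,"az":0,"x":0,"y":0.007,"z":0,"jaw":1},{"ax":0,"ay":0,"az":0,"x":0,"y":0.006,"z":0,"jaw":1}]' | sed -n 2,4p
python3 -m handwheel '[{"ax":0,"ay":0,"az":0,"x":0,"y":0.005,"z":0,"jaw":1},{"ax":0,"ay":0,"az":0,"x":0,"y":0.005,"z":0,"jaw":1}]' | sed -n 2,4p
python3 - <<'E'
from h import *
goto(404.2,-309.9,114,-98)
E
```

```text
tool_pos: [404.5, -310.3, 170.7]
ee_rot: [0.049, -0.05, -0.705, 0.706]
ft_force: [-1.1, -1.2, -1.0]
tool_pos: [404.3, -310.1, 159.2]
ee_rot: [0.049, -0.05, -0.705, 0.706]
ft_force: [-1.0, 0.2, -1.0]
t 14.75 tcp [ 404.3 -310.1  159.2] zang -98.0 tilt(deg) x.z -0.02 z.z 0.02 F [-1.   0.2 -1. ] w 14.6
 turn [-0.02 -0.01 -0.02] shift now-axes [ 0.1 45.2 -0.2] final-axes [ 0.1 45.2 -0.2]
```

Toe is below 78 (at ~62) with no contact: in the slot. Continue down.

```bash
python3 -m handwheel '[{"ax":0,"ay":0,"az":0,"x":0,"y":0.012,"z":0,"jaw":1},{"ax":0,"ay":0,"az":0,"x":0,"y":0.012,"z":0,"jaw":1},{"ax":0,"ay":0,"az":0,"x":0,"y":0.008,"z":0,"jaw":1}]' | sed -n 2,4p
python3 -m handwheel '[{"ax":0,"ay":0,"az":0,"x":0,"y":0.003,"z":0,"jaw":1},{"ax":0,"ay":0,"az":0,"x":0,"y":0.002,"z":0,"jaw":1}]' | sed -n 2,4p
python3 -m handwheel '[{"ax":0,"ay":0,"az":0,"x":0,"y":0.001,"z":0,"jaw":1}]' | sed -n 2,4p
python3 -m handwheel '[{"ax":0,"ay":0,"az":0,"x":0,"y":0.001,"z":0,"jaw":1}]' | sed -n 2,4p
```

```text
tool_pos: [404.2, -310.2, 124.5]
ee_rot: [0.049, -0.05, -0.705, 0.706]
ft_force: [-0.1, -0.0, -1.5]
tool_pos: [403.6, -309.6, 117.0]
ee_rot: [-0.05, 0.049, 0.706, -0.705]
ft_force: [-0.6, 0.5, -0.5]
tool_pos: [403.5, -309.5, 115.7]
ee_rot: [-0.05, 0.049, 0.706, -0.705]
ft_force: [0.4, 0.4, -0.9]
tool_pos: [403.6, -309.6, 114.9]
ee_rot: [-0.05, 0.049, 0.706, -0.705]
ft_force: [-0.1, 0.4, -0.6]
```

```bash
python3 -m handwheel '[{"ax":0,"ay":0,"az":0,"x":0,"y":0.0015,"z":0,"jaw":1}]' | sed -n 2,4p
python3 -m handwheel '[{"ax":0,"ay":0,"az":0,"x":0,"y":0.0015,"z":0,"jaw":1}]' | sed -n 2,4p
python3 -m handwheel '[{"ax":0,"ay":0,"az":0,"x":0,"y":0.001,"z":0,"jaw":1}]' | sed -n 2,4p
```

```text
tool_pos: [403.8, -309.8, 113.9]
ee_rot: [-0.05, 0.049, 0.706, -0.705]
ft_force: [-0.8, -0.2, -0.8]
tool_pos: [404.0, -309.9, 112.6]
ee_rot: [-0.05, 0.049, 0.705, -0.705]
ft_force: [1.1, 0.2, -0.7]
tool_pos: [404.1, -310.0, 112.5]
ee_rot: [0.049, -0.049, -0.705, 0.705]
ft_force: [-1.7, 2.5, 6.4]
```

Seated (6 N at 112.5). Release and rise.

```bash
python3 -m handwheel '[{"ax":0,"ay":0,"az":0,"x":0,"y":-0.0005,"z":0,"jaw":-0.2},{"ax":0,"ay":0,"az":0,"x":0,"y":0,"z":0,"jaw":-0.2},{"ax":0,"ay":0,"az":0,"x":0,"y":0,"z":0,"jaw":-0.2},{"ax":0,"ay":0,"az":0,"x":0,"y":0,"z":0,"jaw":-0.2},{"ax":0,"ay":0,"az":0,"x":0,"y":-0.03,"z":0,"jaw":-0.2},{"ax":0,"ay":0,"az":0,"x":0,"y":-0.045,"z":0,"jaw":-0.2},{"ax":0,"ay":0,"az":0,"x":0,"y":-0.035,"z":0,"jaw":-0.2},{"ax":0,"ay":0,"az":0,"x":0,"y":0,"z":0,"jaw":-0.2}]' | sed -n 2,5p
python3 - <<'E'
from h import *
c=cam('wrist');save(c,'w12')
goto(485,-21.3,200,8.7)
q=[403.5,-309.5]
print(proj(c,q+[148]),proj(c,q+[78]))
g=cv2.cvtColor(c['im'],cv2.COLOR_BGR2GRAY);m=(g<45).astype(np.uint8)
n,l,st_,ce=cv2.connectedComponentsWithStats(m)
print([(st_[i].tolist(),ce[i].round(0).tolist()) for i in range(1,n) if st_[i,4]>80])
E
```

```text
tool_pos: [403.4, -309.5, 224.8]
ee_rot: [-0.05, 0.048, 0.706, -0.705]
ft_force: [-0.6, 0.5, 0.2]
gripper_width: 51.3
t 16.60 tcp [ 403.1 -309.1  222.3] zang -98.0 tilt(deg) x.z 0.31 z.z -0.20 F [-0.4 -0.5  1.6] w 51.3
 turn [ 4.2000e-01 -1.0672e+02  3.0000e-02] shift now-axes [ -41.1   23.1 -296.3] final-axes [-272.1   22.3  124.5]
(np.float64(255.71686912320055), np.float64(198.8258092780087)) (np.float64(255.71895767567014), np.float64(176.87278030333468))
[([0, 36, 120, 178, 8165], [56.0, 124.0]), ([413, 153, 99, 118, 8953], [466.0, 214.0]), ([247, 170, 18, 43, 632], [256.0, 192.0]), ([257, 223, 7, 27, 184], [260.0, 236.0]), ([8, 235, 495, 149, 32394], [254.0, 337.0])]
```

Pick stands upright in the stand where predicted. Now to the ring.

```bash
python3 -m handwheel '[{"ax":0,"ay":0,"az":0,"x":-0.007,"y":0.002,"z":-0.048,"jaw":-0.5},{"ax":0,"ay":0,"az":0,"x":-0.007,"y":0.002,"z":-0.048,"jaw":-0.5},{"ax":0,"ay":0,"az":0,"x":-0.007,"y":0.002,"z":-0.048,"jaw":-0.5},{"ax":0,"ay":0,"az":0,"x":-0.007,"y":0.002,"z":-0.048,"jaw":-0.5},{"ax":0,"ay":0,"az":0,"x":-0.007,"y":0.002,"z":-0.048,"jaw":-0.5},{"ax":0,"ay":4,"az":0,"x":-0.004,"y":0.005,"z":-0.03,"jaw":-0.5},{"ax":0,"ay":3,"az":0,"x":0,"y":0.005,"z":-0.01,"jaw":-0.5},{"ax":0,"ay":0,"az":0,"x":0,"y":0,"z":0,"jaw":-0.5},{"ax":0,"ay":0,"az":0,"x":0,"y":0,"z":0,"jaw":-0.5}]' | sed -n 2,5p
python3 - <<'E'
from h import *
goto(485,-21.3,130,-105)
E
```

```text
tool_pos: [480.2, -28.0, 187.7]
ee_rot: [-0.103, 0.087, 0.703, -0.699]
ft_force: [0.0, -0.3, 0.2]
gripper_width: 64.0
t 17.50 tcp [480.2 -28.  187.7] zang -105.4 tilt(deg) x.z 1.34 z.z -0.13 F [ 0.  -0.3  0.2] w 64.0
 turn [ 0.14 -0.4   1.34] shift now-axes [-4.2 57.6 -7.6] final-axes [-2.9 57.7 -7.7]
```

```bash
python3 -m handwheel '[{"ax":0.1,"ay":-0.2,"az":0.7,"x":-0.002,"y":0.015,"z":-0.004,"jaw":-0.5},{"ax":0,"ay":-0.2,"az":0.6,"x":-0.001,"y":0.01,"z":-0.003,"jaw":-0.5},{"ax":0,"ay":0,"az":0,"x":0,"y":0,"z":0,"jaw":-0.5},{"ax":0,"ay":0,"az":0,"x":0,"y":0,"z":0,"jaw":-0.5}]' | sed -n 2,5p
python3 - <<'E'
from h import *
goto(485,-21.3,130,-105)
c=cam('wrist');save(c,'w13')
for z in(65,83):print((np.array(proj(c,[485,-21.3,z]))-[196,140])*6)
g=np.clip(c['im'][140:240,196:329]*1.35,0,255).astype(np.uint8)
cv2.imwrite('pics/v10.png',cv2.resize(g,(798,600),interpolation=cv2.INTER_CUBIC))
E
```

```text
tool_pos: [483.9, -25.1, 161.0]
ee_rot: [0.093, -0.092, -0.701, 0.701]
ft_force: [-0.2, 0.1, 0.1]
gripper_width: 64.4
t 17.90 tcp [483.9 -25.1 161. ] zang -105.1 tilt(deg) x.z 0.06 z.z 0.04 F [-0.2  0.1  0.1] w 64.4
 turn [-0.04 -0.05  0.06] shift now-axes [-0.1 31.  -4. ] final-axes [-0.1 31.  -4. ]
[330.69980875 310.61037895]
[329.01512871 350.58387616]
```

View pics/v10.png

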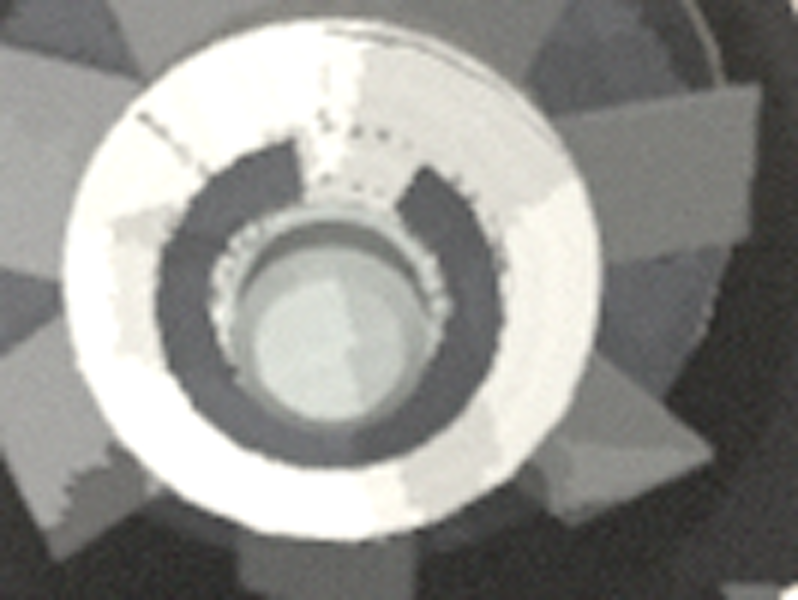

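The ring lies concentric on the lip: outer edges at u 157–502, centre ≈(330,300). Its apparent size puts its top near z 66, level; the gap is at top right, so left/right grips hit solid ring. Descend with a 4 mm lateral correction.

```bash
python3 -m handwheel '[{"ax":0,"ay":0,"az":0,"x":0,"y":0.01,"z":-0.004,"jaw":-0.5},{"ax":0,"ay":0,"az":0,"x":0,"y":0.025,"z":0,"jaw":-0.5},{"ax":0,"ay":0,"az":0,"x":0,"y":0.025,"z":0,"jaw":-0.5},{"ax":0,"ay":0,"az":0,"x":0,"y":0.015,"z":0,"jaw":-0.5},{"ax":0,"ay":0,"az":0,"x":0,"y":0,"z":0,"jaw":-0.5},{"ax":0,"ay":0,"az":0,"x":0,"y":0,"z":0,"jaw":-0.5}]' | sed -n 2,5p
python3 - <<'E'
from h import *
goto(485,-21.3,60,-105)
E
```

```text
tool_pos: [486.6, -21.7, 85.0]
ee_rot: [0.092, -0.095, -0.701, 0.701]
ft_force: [-0.4, 0.8, 0.5]
gripper_width: 64.0
t 18.55 tcp [486.6 -21.7  85. ] zang -105.1 tilt(deg) x.z -0.22 z.z -0.02 F [-0.4  0.8  0.5] w 64.0
 turn [ 0.02 -0.15 -0.22] shift now-axes [ 1.7 25.   0. ] final-axes [ 1.6 25.   0. ]
```

```bash
python3 -m handwheel '[{"ax":0,"ay":-0.1,"az":-0.2,"x":0.0015,"y":0.006,"z":0,"jaw":-0.5},{"ax":0,"ay":0,"az":0,"x":0,"y":0.006,"z":0,"jaw":-0.5},{"ax":0,"ay":0,"az":0,"x":0,"y":0.003,"z":0,"jaw":-0.5}]' | sed -n 2,4p
python3 -m handwheel '[{"ax":0,"ay":0,"az":0,"x":0,"y":0.002,"z":0,"jaw":-0.5},{"ax":0,"ay":0,"az":0,"x":0,"y":0.0015,"z":0,"jaw":-0.5}]' | sed -n 2,4p
python3 -m handwheel '[{"ax":0,"ay":0,"az":0,"x":0,"y":0.0015,"z":0,"jaw":-0.5}]' | sed -n 2,4p
python3 -m handwheel '[{"ax":0,"ay":0,"az":0,"x":0,"y":0.0015,"z":0,"jaw":-0.5}]' | sed -n 2,4p
```

```text
tool_pos: [486.6, -21.4, 71.9]
ee_rot: [-0.091, 0.094, 0.701, -0.701]
ft_force: [-0.2, -0.1, 0.1]
tool_pos: [486.9, -21.4, 68.4]
ee_rot: [-0.091, 0.094, 0.701, -0.701]
ft_force: [0.3, 0.3, -0.2]
tool_pos: [487.0, -21.4, 67.0]
ee_rot: [-0.09, 0.095, 0.701, -0.701]
ft_force: [0.3, 0.2, -0.3]
tool_pos: [487.1, -21.4, 65.5]
ee_rot: [-0.09, 0.095, 0.701, -0.701]
ft_force: [0.6, 0.2, 0.4]
```

```bash
python3 -m handwheel '[{"ax":0,"ay":0,"az":-0.1,"x":0.001,"y":0.002,"z":0,"jaw":-0.5},{"ax":0,"ay":0,"az":-0.1,"x":0.001,"y":0.002,"z":0,"jaw":-0.5}]' | sed -n 2,4p
python3 -m handwheel '[{"ax":0,"ay":0,"az":0,"x":0,"y":0.0015,"z":0,"jaw":-0.5}]' | sed -n 2,4p
python3 -m handwheel '[{"ax":0,"ay":0,"az":0,"x":0,"y":0.0015,"z":0,"jaw":-0.5}]' | sed -n 2,4p
python3 -m handwheel '[{"ax":0,"ay":0,"az":0,"x":0,"y":0.001,"z":0,"jaw":-0.5}]' | sed -n 2,4p
python3 - <<'E'
from h import *
goto(485,-21.3,60,-105)
E
```

```text
tool_pos: [485.2, -20.9, 61.4]
ee_rot: [-0.092, 0.094, 0.701, -0.701]
ft_force: [0.2, 0.1, 0.2]
tool_pos: [485.1, -20.9, 59.6]
ee_rot: [-0.092, 0.093, 0.701, -0.701]
ft_force: [1.0, 0.5, 0.2]
tool_pos: [485.1, -20.9, 58.0]
ee_rot: [-0.092, 0.093, 0.701, -0.701]
ft_force: [1.3, 0.4, 0.7]
tool_pos: [485.0, -20.9, 56.8]
ee_rot: [-0.092, 0.093, 0.701, -0.701]
ft_force: [0.2, 0.7, 0.6]
t 19.75 tcp [485.  -20.9  56.8] zang -105.0 tilt(deg) x.z -0.12 z.z -0.07 F [0.2 0.7 0.6] w 64.0
 turn [ 0.07 -0.04 -0.12] shift now-axes [-0.1 -3.2  0.4] final-axes [-0.1 -3.2  0.4]
```

```bash
python3 -m handwheel '[{"ax":0,"ay":0,"az":0,"x":0,"y":0.001,"z":0,"jaw":-0.5}]' | sed -n 2,4p
python3 -m handwheel '[{"ax":0,"ay":0,"az":0,"x":0,"y":0.001,"z":0,"jaw":-0.5}]' | sed -n 2,4p
python3 -m handwheel '[{"ax":0,"ay":0,"az":0,"x":0,"y":0.001,"z":0,"jaw":-0.5}]' | sed -n 2,4p
python3 -m handwheel '[{"ax":0,"ay":0,"az":0,"x":0,"y":0.001,"z":0,"jaw":-0.5}]' | sed -n 2,4p
```

```text
tool_pos: [485.0, -20.9, 55.7]
ee_rot: [-0.092, 0.093, 0.701, -0.701]
ft_force: [-0.1, 0.2, 0.1]
tool_pos: [485.1, -20.9, 54.6]
ee_rot: [-0.092, 0.093, 0.701, -0.701]
ft_force: [0.4, -0.1, -0.2]
tool_pos: [485.1, -20.9, 53.9]
ee_rot: [-0.092, 0.093, 0.701, -0.701]
ft_force: [-2.2, 1.8, 7.0]
tool_pos: [485.1, -20.9, 53.9]
ee_rot: [-0.092, 0.094, 0.701, -0.701]
ft_force: [-4.4, 0.8, 8.9]
```

Fingertips felt the rim (60) at TCP 53.9. Raise 3 mm and close.

```bash
python3 -m handwheel '[{"ax":0,"ay":0,"az":0,"x":0,"y":-0.0028,"z":0,"jaw":-0.5},{"ax":0,"ay":0,"az":0,"x":0,"y":0,"z":0,"jaw":-0.45}]' 30 | sed -n 2,5p
python3 -m handwheel '[{"ax":0,"ay":0,"az":0,"x":0,"y":0,"z":0,"jaw":0},{"ax":0,"ay":0,"az":0,"x":0,"y":0,"z":0,"jaw":0}]' 30 | sed -n 2,5p
python3 -m handwheel '[{"ax":0,"ay":0,"az":0,"x":0,"y":0,"z":0,"jaw":0},{"ax":0,"ay":0,"az":0,"x":0,"y":0,"z":0,"jaw":0}]' 30 | sed -n 2,5p
```

```text
tool_pos: [485.4, -20.9, 57.3]
ee_rot: [-0.091, 0.094, 0.701, -0.701]
ft_force: [-0.7, 1.4, 0.1]
gripper_width: 61.9
tool_pos: [485.7, -21.0, 57.6]
ee_rot: [-0.091, 0.094, 0.701, -0.701]
ft_force: [0.5, -0.9, 1.3]
gripper_width: 52.0
tool_pos: [485.7, -21.0, 57.6]
ee_rot: [-0.091, 0.094, 0.701, -0.701]
ft_force: [-0.4, -0.4, 2.8]
gripper_width: 52.0
```

```bash
python3 -m handwheel '[{"ax":0,"ay":0,"az":0,"x":0,"y":-0.002,"z":0,"jaw":0},{"ax":0,"ay":0,"az":0,"x":0,"y":-0.002,"z":0,"jaw":0}]' | sed -n 2,5p
python3 -m handwheel '[{"ax":0,"ay":0,"az":0,"x":0,"y":-0.004,"z":0,"jaw":0},{"ax":0,"ay":0,"az":0,"x":0,"y":-0.008,"z":0,"jaw":0}]' | sed -n 2,5p
python3 -m handwheel '[{"ax":0,"ay":0,"az":0,"x":0,"y":-0.02,"z":0,"jaw":0},{"ax":0,"ay":0,"az":0,"x":0,"y":-0.03,"z":0,"jaw":0},{"ax":0,"ay":0,"az":0,"x":0,"y":-0.03,"z":0,"jaw":0},{"ax":0,"ay":0,"az":0,"x":0,"y":0,"z":0,"jaw":0}]' | sed -n 2,5p
python3 - <<'E'
from h import *
goto(434,323,150,-60)
c=cam('wrist');save(c,'w14');g=cv2.cvtColor(c['im'],cv2.COLOR_BGR2GRAY).astype(int)
a=load('w13')
s,R,p=st()
for y in(-2,-6,-10): print(np.round(proj(c,p+R@[0,y,0])))
print(g[225:330:5,200:312:7])
E
```

```text
tool_pos: [485.0, -21.0, 60.7]
ee_rot: [-0.092, 0.093, 0.701, -0.701]
ft_force: [-0.0, -0.3, -1.4]
gripper_width: 52.3
tool_pos: [484.1, -20.9, 72.0]
ee_rot: [-0.093, 0.093, 0.701, -0.701]
ft_force: [-0.6, 0.1, -1.3]
gripper_width: 52.5
tool_pos: [484.0, -20.8, 157.0]
ee_rot: [-0.092, 0.093, 0.701, -0.701]
ft_force: [0.2, 0.7, -1.2]
gripper_width: 52.4
t 21.55 tcp [484.  -20.8 157. ] zang -105.0 tilt(deg) x.z -0.00 z.z -0.06 F [ 0.2  0.7 -1.2] w 52.4
 turn [ 5.000e-02 -4.504e+01 -3.000e-02] shift now-axes [ 137.5    7.3 -319. ] final-axes [-128.6    7.  -322.7]
[256. 244.]
[256. 248.]
[256. 251.]
[[ 45 123  73  71  73  79 205 206 207 188  93  72  71  67 100  36]
 [ 44  77  72  72  68 150  76 118 173 103  50  48  69  68  61  35]
 [ 76  40  70  72  36  34  76  78  73  74  35  40  57  68  69  64]
 [ 89  39  68  72  37  34  39  75  75  77  35  37  36  69  66  36]
 [ 87  38  66  69  36  32  31  33  41  73  31  32  93  67  67  35]
 [ 77  33  72  68  28  29  34  35  32  30  36  30 133  69  59  29]
 [ 43  37  69  70  25  27  31  32  39  27  31  32  26  69  61  34]
 [ 33  38  46  64  35  31  
[... 211 characters left out ...]
  44  49  46  47  65 201  34]
 [ 35  40 103  68  44  50  48  48  50  48  51  43  46 179 175  28]
 [ 31 102 121 123 116  42  48  51  48  48  46  59 113 183 175  34]
 [ 28 120 122 122 123 118 118  88  85  95 122 125 106 176 179 120]
 [ 32 112 120 120 123 122 121 119 114 124 117 128 109 184 180 174]
 [ 27 120 118 120 125 121 119 117 123 117 118 117 112 185 180 174]
 [ 29 120 121 119 126 122 126 121 121 118 122 118 102 180 175 180]
 [109 121 120 118 119 123 115 120 123 125 118 125 115 181 180 181]
 [ 57 125 118 120 120 123 123 120 121 119 117 117 140 175 177 179]
 [ 27 119 124 116 115 115 135 192 190 193 153 121 131 202 178 181]
 [ 31 120 126 191 194 190 192 198 199 194 189 116 137 201 174 185]]
```

Ring is in the hand (52 mm, −1.2 N). Carry to the tray.

```bash
python3 -m handwheel '[{"ax":0,"ay":-2,"az":0,"x":0.019,"y":0,"z":-0.045,"jaw":0},{"ax":0,"ay":-2,"az":0,"x":0.019,"y":0,"z":-0.045,"jaw":0},{"ax":0,"ay":-2,"az":0,"x":0.017,"y":0,"z":-0.045,"jaw":0},{"ax":0,"ay":-2,"az":0,"x":0.015,"y":0,"z":-0.045,"jaw":0},{"ax":0,"ay":-2,"az":0,"x":0.014,"y":0,"z":-0.046,"jaw":0},{"ax":0,"ay":-2,"az":0,"x":0.012,"y":0,"z":-0.046,"jaw":0},{"ax":0,"ay":-2,"az":0,"x":0.006,"y":0,"z":-0.02,"jaw":0},{"ax":0,"ay":0,"az":0,"x":0,"y":0,"z":0,"jaw":0},{"ax":0,"ay":0,"az":0,"x":0,"y":0,"z":0,"jaw":0}]' | sed -n 2,5p
python3 - <<'E'
from h import *
goto(434,323,80,-90)
c=cam('wrist');save(c,'w15');print(st()[0]['joint_pos'].round(2))
a=load('top');k=1/1.5625
T=[onz(a,u*k,v*k,22) for u,v in((190,327),(262,341),(245,415),(171,402))];print(np.round(T,0).tolist(),np.mean(T,0))
E
```

```text
tool_pos: [425.1, 292.6, 142.5]
ee_rot: [0.011, 0.001, -0.705, 0.709]
ft_force: [-0.1, 0.9, -1.9]
gripper_width: 51.9
t 22.50 tcp [425.1 292.6 142.5] zang -90.8 tilt(deg) x.z 0.93 z.z 0.32 F [-0.1  0.9 -1.9] w 51.9
 turn [-0.31 -0.81  0.94] shift now-axes [ -9.5  62.1 -30.8] final-axes [ -8.9  62.5 -30.4]
[ 0.53 -0.12  1.6   0.    1.68  2.12]
[[512.0, 369.0, 22.0], [484.0, 237.0, 22.0], [352.0, 266.0, 22.0], [377.0, 400.0, 22.0]] [431.2945759  317.99443887  22.        ]
```

```bash
python3 -m handwheel '[{"ax":-0.2,"ay":0,"az":0.5,"x":-0.005,"y":0.01,"z":-0.018,"jaw":0},{"ax":-0.1,"ay":0,"az":0.4,"x":-0.003,"y":0.02,"z":-0.01,"jaw":0},{"ax":0,"ay":0,"az":0,"x":0,"y":0.03,"z":0,"jaw":0},{"ax":0,"ay":0,"az":0,"x":0,"y":0.03,"z":0,"jaw":0},{"ax":0,"ay":0,"az":0,"x":0,"y":0.01,"z":0,"jaw":0},{"ax":0,"ay":0,"az":0,"x":0,"y":0,"z":0,"jaw":0}]' | sed -n 2,5p
python3 - <<'E'
from h import *
goto(432,320,5,-90)
E
```

```text
tool_pos: [437.5, 313.0, 39.4]
ee_rot: [0.01, -0.011, -0.707, 0.707]
ft_force: [0.1, 0.2, -0.8]
gripper_width: 51.9
t 23.15 tcp [437.5 313.   39.4] zang -91.7 tilt(deg) x.z -0.13 z.z 0.07 F [ 0.1  0.2 -0.8] w 51.9
 turn [-0.07 -1.68 -0.13] shift now-axes [ 5.8 34.4 -6.9] final-axes [ 5.5 34.4 -7. ]
```

```bash
python3 -m handwheel '[{"ax":0,"ay":0,"az":-0.1,"x":0.005,"y":0.005,"z":-0.006,"jaw":0},{"ax":0,"ay":0,"az":0,"x":0,"y":0.012,"z":0,"jaw":0},{"ax":0,"ay":0,"az":0,"x":0,"y":0.007,"z":0,"jaw":0},{"ax":0,"ay":0,"az":0,"x":0,"y":0.003,"z":0,"jaw":0}]' | sed -n 2,5p
python3 -m handwheel '[{"ax":0,"ay":0,"az":0,"x":0,"y":0.002,"z":0,"jaw":0},{"ax":0,"ay":0,"az":0,"x":0,"y":0.001,"z":0,"jaw":0}]' | sed -n 2,5p
```

```text
tool_pos: [435.1, 319.8, 15.2]
ee_rot: [-0.009, 0.013, 0.708, -0.706]
ft_force: [0.8, 0.4, -0.6]
gripper_width: 52.0
tool_pos: [435.2, 320.0, 12.2]
ee_rot: [-0.009, 0.013, 0.708, -0.706]
ft_force: [-0.1, -0.0, -0.7]
gripper_width: 52.2
```

```bash
python3 -m handwheel '[{"ax":0,"ay":0,"az":0,"x":0,"y":0.003,"z":0,"jaw":0},{"ax":0,"ay":0,"az":0,"x":0,"y":0.002,"z":0,"jaw":0}]' | sed -n 2,5p
python3 -m handwheel '[{"ax":0,"ay":0,"az":0,"x":0,"y":0.0015,"z":0,"jaw":0},{"ax":0,"ay":0,"az":0,"x":0,"y":0.0015,"z":0,"jaw":0}]' | sed -n 2,5p
```

```text
tool_pos: [435.6, 320.3, 7.6]
ee_rot: [-0.008, 0.014, 0.708, -0.706]
ft_force: [0.1, -0.3, -0.7]
gripper_width: 52.3
tool_pos: [435.8, 320.4, 4.5]
ee_rot: [-0.008, 0.014, 0.708, -0.706]
ft_force: [0.9, -0.2, -0.4]
gripper_width: 52.0
```

```bash
python3 -m handwheel '[{"ax":0,"ay":0,"az":0,"x":0,"y":0.0015,"z":0,"jaw":0},{"ax":0,"ay":0,"az":0,"x":0,"y":0,"z":0,"jaw":-0.4},{"ax":0,"ay":0,"az":0,"x":0,"y":0,"z":0,"jaw":-0.4},{"ax":0,"ay":0,"az":0,"x":0,"y":0,"z":0,"jaw":-0.4},{"ax":0,"ay":0,"az":0,"x":0,"y":-0.015,"z":0,"jaw":-0.4},{"ax":0,"ay":0,"az":0,"x":0,"y":-0.03,"z":0,"jaw":-0.4},{"ax":0,"ay":0,"az":0,"x":0,"y":-0.045,"z":0,"jaw":-0.4},{"ax":0,"ay":0,"az":0,"x":0,"y":-0.045,"z":0,"jaw":-0.4},{"ax":0,"ay":0,"az":0,"x":0,"y":0,"z":0,"jaw":-0.4},{"ax":0,"ay":0,"az":0,"x":0,"y":0,"z":0,"jaw":-0.4}]' | sed -n 1,5p
python3 - <<'E'
from h import *
c=cam('wrist');save(c,'w16');a=cam('top');save(a,'top2');b=cam('scene');save(b,'sc2')
u,v=proj(c,[435,320,7]);print(u,v)
g=cv2.cvtColor(c['im'],cv2.COLOR_BGR2GRAY)
x=c['im'][max(0,int(v)-60):int(v)+60,int(u)-80:int(u)+80]
m=((g>15)&(g<100)).astype(np.uint8);m[230:]=0
n,l,s,ce=cv2.connectedComponentsWithStats(m)
for i in range(1,n):
    if s[i,4]>150: print(s[i],ce[i].round(0),onz(c,*ce[i],7).round(0))
# pick / others unchanged? compare top views
t0=load('top');d=cv2.absdiff(cv2.GaussianBlur(t0['im'],(5,5),0),cv2.GaussianBlur(a['im'],(5,5),0)).max(2)
n,l,s,ce=cv2.connectedComponentsWithStats((d>22).astype(np.uint8))
print([(s[i].tolist()) for i in range(1,n) if s[i,4]>8])
cv2.imwrite('pics/v11.png',np.hstack([cv2.resize(x,(480,360)),cv2.resize(a['im'][200:280,330:420],(320,360))[:, :320]]))
E
```

```text
clock: 25.15
tool_pos: [434.4, 319.7, 148.4]
ee_rot: [-0.008, 0.015, 0.709, -0.705]
ft_force: [-1.1, -0.2, -0.5]
gripper_width: 59.8
255.96723757623852 179.40743984147161
[ 482   49   30  172 3739] [500. 142.] [468.  62.   7.]
[179 106  61 124 798] [200. 178.] [439. 382.   7.]
[239 116  91 114 870] [302. 161.] [454. 269.   7.]
[231 154  49  47 889] [254. 180.] [434. 322.   7.]
[254 212  33  18 344] [270. 223.] [382. 305.   7.]
[[35, 190, 168, 194, 5372], [77, 198, 3, 7, 9], [249, 205, 21, 21, 221], [112, 236, 3, 7, 17], [116, 253, 4, 4, 14], [124, 258, 6, 4, 15], [147, 266, 5, 4, 15], [138, 295, 4, 5, 13], [67, 308, 29, 20, 232], [103, 313, 16, 8, 57], [99, 321, 14, 19, 162], [120, 320, 53, 64, 1213], [0, 337, 87, 47, 2128], [116, 348, 5, 11, 22], [189, 352, 17, 12, 105], [244, 369, 28, 15, 226], [128, 375, 7, 9, 26], [240, 377, 15, 7, 63]]
```

The ring shows as an annulus 49x47 px (48 expected) at (434,322), mid-tray. The top view differs from the start only at the hub, the tray, the arm and shadows, with nothing changed at the stand or bystanders. Handing in.

```bash
python3 -c "
from plant import workorder;print(workorder.finish_job())"
```

```text
the job is handed in; nothing more can be done
None
```

The ring is off the hub and lying in the parts tray, and the pick is back in its stand. I handed the job in at about 25 s of the 67 s allowed; the hand-in gave no verdict.

- **Prising:** I felt for the notch floor with the pick's toe, slid the toe under the ring's end and eased it up about 20 mm, a little more than the 15 to 18 mm you gave. Readings rose and dropped as the tongues came free, though I did not count them. The highest prising reading was about 9 N.
- **Pressing on the fan:** The notch floor read about 7 N. The fingertips read about 9 N on the hub rim before I gripped the ring.
- **Pick:** It went back into the slot and seated at about 6 N. After release the wrist camera showed it upright where expected.
- **Ring:** I gripped it across its outside on the lip, lifted it off and let it go a few millimetres above the tray floor. The last wrist picture showed a ring 49 x 47 px (about 48 expected) near the middle of the tray.
- **Other things:** Compared with the start, the top view changed clearly only at the hub, in the arm and shadow areas and around the tray. Nothing changed at the stand or the bystanders, and the open gripper was well clear, about 148 mm up.

**Limits of the checks:** My last picture was refused because all 12 views were used, so the final tray and bench checks are by measurement only. The camera had put the toe about 101 mm below the tool point, while touch gave 97 mm; I went by touch. Force readings are those at the end of each move, so brief peaks in between were not seen.

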